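Set out new castors on an upturned dolly

ROBOT

A 6-joint arm with a two-finger parallel gripper is mounted at the origin on the work surface. World frame = base frame: x ahead of the robot, y to its left, z up, the work surface at z = 0. Lengths are in m, angles in rad, forces in N, time in s.
With the tool pointing down it reaches from about 0.375 to 0.9 m from the base axis. Payload 3.1 kg.
Tool frame: the origin (TCP) lies on the centre line of the jaws, within the pads' length; the fingertips stand 14 mm ahead of it and the grasp point (between the pads) lies 5 mm behind it; z points along the fingers, y is the line along which they close (so a half turn about z gives the same grasp; the last joint's range is limited). The gripper opens to 87 mm and grips with 3 to 60 N. Pads are 19 mm wide; open, the fingers measure 117 mm over their backs; the gripper's body (75 mm by 190 mm) begins 51 mm behind the grasp point.
Start: joints at [1.147, 0.527, 1.433, -0, 1.181, -0.178], TCP at [0.152, 0.606, 0.237] pointing down, gripper open.
Joint ranges: [-3.08, 3.08], [-0.75, 2.2], [0.22, 2.44], [-1.43, 4.57], [0, 2.65], [-2.85, 2.85]. Speed limits (rad/s): [2.79, 2.79, 3.14, 3.14, 3.14, 3.14].

INTERFACE

Orientations are given as a unit quaternion [x, y, z, w].
In Python, from rig import robot gives the robot as it stands.
- The arm moves only by the tool move_arm, never from a script. Its argument "commands" is a list of rows, each an object with "hand": the finger opening in cm, from 0 to 8.7; "travel": the shift along the tool's x, y, z in cm, a list of three; "twist": the turn, a rotation vector about the tool's x, y, z in degrees, a list of three. In form: [{"hand": hand, "travel": [dx, dy, dz], "twist": [wx, wy, wz]}, ...]. A call has 1 to 5 rows; each row shifts and turns the commanded pose from where the row before left it, along the tool's axes as they then stand; what a row does not reach is not made up. A row lasts 1/12 s, in which the tool goes at most 41.7 mm and 7.16 degrees, less where a joint would pass 70% of its speed; a pose out of reach is approached as far as the arm can. A call is refused whole if a number of a shift passes 4.17 or a number of a turn 7.16, either way. A call with a gripper value outside its range is refused whole. The fingers move at their own pace and stop on an object; "force" is the grip in N (left out, the last holds). Time passes only in rows, so rows that do not move let the fingers close. It gives the time, the measured TCP pose, the force, the opening and the grip force at its end, in the units of the state.
- robot.get_obs(): the state, without advancing time (a new reading comes with each control period).
- robot.camera(name): name is "scene" or "top" or "wrist"; returns a dict with "frame" (400x640x3 uint8, red, green, blue), "fov_y" (degrees; the focal length in pixels is half the picture's height over the tangent of half this angle, whatever the lens; pixels are square), "cx", "cy" (the principal point, pixels), "extrinsics" (4x4, takes a point from camera to world coordinates); the wrist camera has in their place "T_tool_cam" (4x4, takes a point from camera to tool coordinates, whose origin is the TCP and whose axes are the flange's). Camera axes: x right, y down, z forward; pixel columns grow to the right and rows downward; lengths in m; the calibration is good to about 2 mm. A picture is of the moment at which its call begins: read the wrist's pose just before it. There is no depth.
- robot.hand_in(): hands the job in; it is judged then, once.
The state is a dict: "time": time; "q": joint angles; "joint_velocities": joint speeds; "joint_torque": joint torques, N m; "position": TCP position; "tool_rot": TCP orientation; "ft_force": force on the tool from outside, world axes, zero at the start; "moment": the same for the moment, N m; "grip_width": finger opening in m; "grip_force": force on a finger pad.
Only numpy, scipy, OpenCV 4.12 (cv2) and the standard library are available. Lean on these libraries where they do the work, as an engineer would, in place of code of your own. Each camera call takes 0.05 s, during which the arm holds its last target. There are 200 camera calls.

TASK

The red dolly lies upside down, ready for its new castors. Set the four blue-wheeled castors on its mounting plates, wheel up and ready for bolting, each flange flat, centred and square on its plate (either way round): the two with red brake pedals at the pull-loop end, the two without pedals at the other end. Leave the two old black-wheeled castors where they are.

Things in the scene. Friction and masses are not known exactly. Their poses are not given: they have to be found in the camera images.
- castor_brake_1: New braked castor: blue wheel d 50 x 20 mm, zinc frame, 0.25 kg, rigid. Stands wheel up, 73 mm tall, on its 70 x 56 x 4 mm flange. Origin: centre of flange underside; z up, x rolling direction (flange's long side), y along axle. Fork cheeks 28 mm over their outsides in y, top 56 mm up; axle 48 mm up at x = +14 mm: grip there. Red pedal (brake on) at x = 37 to 53 mm, 50 mm up.
- castor_brake_2: New braked castor: blue wheel d 50 x 20 mm, zinc frame, 0.25 kg, rigid. Stands wheel up, 73 mm tall, on its 70 x 56 x 4 mm flange. Origin: centre of flange underside; z up, x rolling direction (flange's long side), y along axle. Fork cheeks 28 mm over their outsides in y, top 56 mm up; axle 48 mm up at x = +14 mm: grip there. Red pedal (brake on) at x = 37 to 53 mm, 50 mm up.
- castor_fixed_1: New fixed castor, no pedal: blue wheel d 50 x 20 mm, zinc frame, 0.25 kg, rigid. Stands wheel up, 73 mm tall, on its 70 x 56 x 4 mm flange. Origin: centre of flange underside; z up, x rolling direction (flange's long side), y along axle. Fork cheeks 28 mm over their outsides in y, top 56 mm up; axle 48 mm up, straight above the origin: grip there.
- castor_fixed_2: New fixed castor, no pedal: blue wheel d 50 x 20 mm, zinc frame, 0.25 kg, rigid. Stands wheel up, 73 mm tall, on its 70 x 56 x 4 mm flange. Origin: centre of flange underside; z up, x rolling direction (flange's long side), y along axle. Fork cheeks 28 mm over their outsides in y, top 56 mm up; axle 48 mm up, straight above the origin: grip there.
- old_fixed: Old fixed castor: black tyre, rust-brown frame, same size as the new ones (flange 70 x 56 mm, 73 mm tall), wheel up; origin at the centre of the flange's underside. Loose; leave it where it stands.
- old_swivel: Old swivel castor without a pedal: black tyre, rust-brown frame, same size as the new ones (flange 70 x 56 mm, 73 mm tall), wheel up; origin at the centre of the flange's underside. Loose; leave it where it stands.
- plate_loop_a: Mounting plate at the dolly's pull-loop end (steel hoop), on the left seen from above with the loop end nearest you. Bare metal, 80 x 66 x 3 mm, four dark holes, fixed on the red deck (300 x 210 x 18 mm, fixed to the bench). Origin: centre of plate underside, 18 mm above the bench, top 3 mm higher; x = long side, along the dolly away from the loop; z up. Plates 200 mm apart in x, 124 in y.
- plate_loop_b: Mounting plate at the dolly's pull-loop end (steel hoop), on the right seen from above with the loop end nearest you. Bare metal, 80 x 66 x 3 mm, four dark holes, fixed on the red deck (300 x 210 x 18 mm, fixed to the bench). Origin: centre of plate underside, 18 mm above the bench, top 3 mm higher; x = long side, along the dolly away from the loop; z up. Plates 200 mm apart in x, 124 in y.
- plate_far_a: Mounting plate at the dolly's end without the loop, on the left seen from above with the loop end nearest you. Bare metal, 80 x 66 x 3 mm, four dark holes, fixed on the red deck (300 x 210 x 18 mm, fixed to the bench). Origin: centre of plate underside, 18 mm above the bench, top 3 mm higher; x = long side, along the dolly away from the loop; z up. Plates 200 mm apart in x, 124 in y.
- plate_far_b: Mounting plate at the dolly's end without the loop, on the right seen from above with the loop end nearest you. Bare metal, 80 x 66 x 3 mm, four dark holes, fixed on the red deck (300 x 210 x 18 mm, fixed to the bench). Origin: centre of plate underside, 18 mm above the bench, top 3 mm higher; x = long side, along the dolly away from the loop; z up. Plates 200 mm apart in x, 124 in y.
Things that resemble listed ones, but are neither listed nor needed, are in the scene too. Leave any orange, pink or purple look-alike of the castor_fixed_2 alone.

How it is judged:
By the outcome, as a careful person would: the job done as asked, in the order asked, and still so for the second after the job is handed in, with the robot touching nothing.
It also fails if it takes over 120 s, if anything falls off the work surface, if the arm or the gripper's body presses on something with over 40 N, if the wrist force passes 120 N, or if a joint passes its speed limit or range.

## Working session

There is one attempt and no reset: what is moved stays moved. The work goes in short steps, Python scripts to look and compute and a tool call to move; the robot and the scene stay as the last step left them, time stands still between calls to the robot, and variables do not carry over. Pictures are saved under pics/ and viewed, at most 14 in all, crops included, and the job is handed in when it is done.

Besides the shell and the picture viewer there is one more tool, called after "Call:" in YAML: its name, and indented under it one key for each argument. move_arm: Moves the arm, as the interface text tells. Its arguments: {"type":"object","properties":{"commands":{"type":"array"},"force":{"type":"number"}},"required":["commands"]}

```bash
ls; mkdir -p pics
python3 - <<'E'
from rig import robot
import cv2,pickle
o=robot.get_obs();d={'obs':o}
for n in('scene','top','wrist'):
    c=robot.camera(n);d[n]=c
    cv2.imwrite(f'pics/{n}0.png',c['frame'][:,:,::-1])
    print(n,{k:v for k,v in c.items() if k!='frame'})
pickle.dump(d,open('d0.pkl','wb'))
print(o)
E
```

```text
pics
scene {'fov_y': 55.0935582699234, 'cx': 317.7464794347125, 'cy': 198.4669610298307, 'extrinsics': array([[-0.04183194,  0.77199786, -0.63424711,  1.0633332 ],
       [ 0.99906936,  0.03899928, -0.01842444,  0.01294416],
       [ 0.01051156, -0.63442758, -0.77291083,  0.79571719],
       [ 0.        ,  0.        ,  0.        ,  1.        ]])}
top {'fov_y': 46.20248213693472, 'cx': 317.0859359577147, 'cy': 201.30996806527125, 'extrinsics': array([[-0.02701044, -0.9956841 ,  0.08878964,  0.33386792],
       [-0.99957469,  0.02787899,  0.00855629,  0.0068045 ],
       [-0.01099473, -0.08852077, -0.99601365,  1.43555976],
       [ 0.        ,  0.        ,  0.        ,  1.        ]])}
wrist {'fov_y': 67.1708140974704, 'cx': 322.52683056748117, 'cy': 202.54878201465755, 'T_tool_cam': array([[-1.27149523e-03, -9.56420899e-01, -2.91988778e-01,
         8.05009973e-02],
       [ 9.99999003e-01, -1.03694463e-03, -9.58045186e-04,
         4.57567847e-04],
       [ 6.13518242e-04, -2.91989706e-01,  9.56421265e-01,
        -1.47026327e-01],
       [ 0.00000000e+00,  0.00000000e+00,  0.00000000e+00,
         1.00000000e+00]])}
{'time': 0.0, 'q': array([ 1.14648308e+00,  5.28470212e-01,  1.43389697e+00, -2.08515683e-05,
        1.18138065e+00, -1.78514475e-01]), 'joint_velocities': array([ 0.00023363,  0.0003189 ,  0.00072101, -0.0010336 ,  0.0024596 ,
       -0.0001604 ]), 'joint_torque': array([-1.53565197e-04, -4.40039957e+01, -1.76593208e+01,  6.35053706e-02,
        5.84863883e-02, -1.66992845e-04]), 'position': array([0.15177584, 0.60557203, 0.23557081]), 'tool_rot': array([ 1.22586225e-01,  9.92457282e-01, -1.03187307e-03, -3.10698872e-04]), 'ft_force': array([-0.52280932, -0.27761022, -0.05155467]), 'moment': array([0.0333838 , 0.01095665, 0.02877497]), 'grip_force': 0.0, 'grip_width': 0.08702081355284956}
```

View pics/scene0.png

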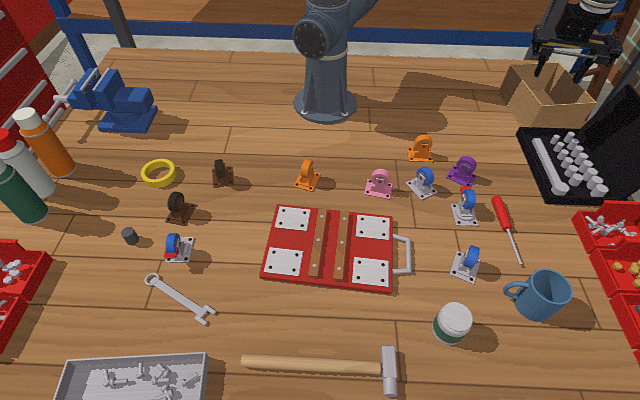

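View pics/top0.png

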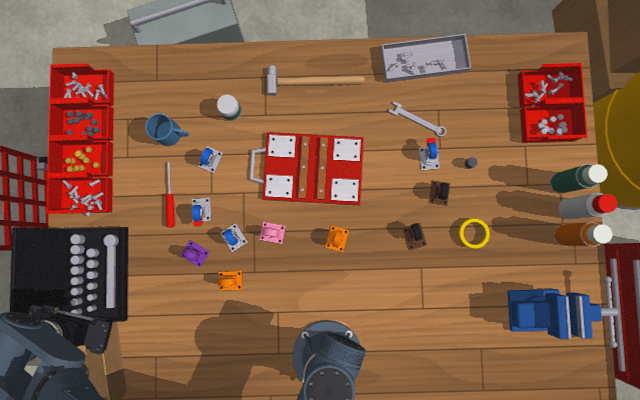

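The loop is at +y (image left in the top view). The blue castors in the top view are at (209,159), (200,210), (234,237) and (430,153). I'll enlarge these next.

Run:
```python
import cv2,pickle,numpy as np
d=pickle.load(open('d0.pkl','rb'))
def crop(n,u,v,w,h,s):
    f=d[n]['frame'][v:v+h,u:u+w,::-1]; return cv2.resize(f,None,fx=s,fy=s,interpolation=cv2.INTER_CUBIC)
T=[(190,140),(180,190),(214,217),(410,133)]
S=[(445,240),(445,180),(402,157),(157,222)]
r1=np.hstack([crop('top',u,v,40,40,5) for u,v in T]); r2=np.hstack([crop('scene',u,v,40,50,5) for u,v in S])
cv2.imwrite('pics/m1.png',np.vstack([r1,r2]))
a=crop('top',245,125,125,85,6); cv2.imwrite('pics/m2.png',a)
```

```text
(no output)
```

View pics/m1.png

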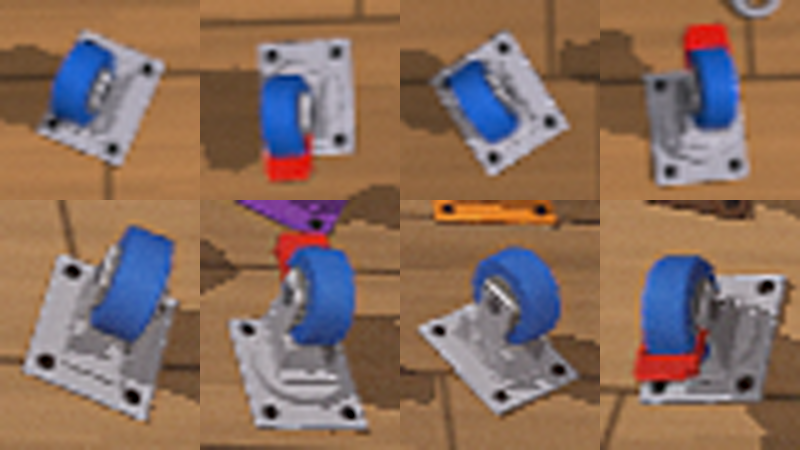

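View pics/m2.png

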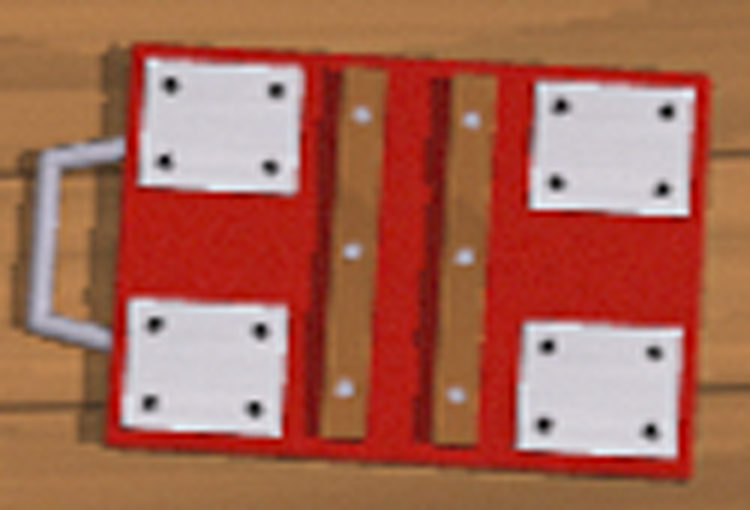

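The top crop shows two braked castors, (200,210) with its pedal toward the robot and (430,153) with its pedal away. The two fixed ones are at (209,159) and (234,237). All four plates and their holes are clear. Next I triangulate the flange and plate centres from these readings.

```bash
cat > h.py <<'E'
import numpy as np,cv2
from scipy.spatial.transform import Rotation as Ro
def ray(c,uv,T=None):
    T=c['extrinsics'] if T is None else T
    f=200/np.tan(np.radians(c['fov_y']/2)); d=T[:3,:3]@np.array([(uv[0]-c['cx'])/f,(uv[1]-c['cy'])/f,1]); return T[:3,3],d/np.linalg.norm(d)
def onz(r,z): return r[0]+r[1]*(z-r[0][2])/r[1][2]
def tri(rs):
    A=sum(np.eye(3)-np.outer(d,d) for o,d in rs); b=sum((np.eye(3)-np.outer(d,d))@o for o,d in rs); return np.linalg.solve(A,b)
def uncrop(p,o,s): return (np.array(p,float)+.5)/s-.5+np.array(o)
def Ttool(o):
    T=np.eye(4);T[:3,:3]=Ro.from_quat(o['tool_rot']).as_matrix();T[:3,3]=o['position'];return T
def phi(o):
    x=Ttool(o)[:2,0];return np.degrees(np.arctan2(x[1],x[0]))
def plan(o,xyz,ph):
    """totals for a move: tilt fix+twist about tool z (deg), then travel in cm in the turned tool axes"""
    w=(phi(o)-ph+180)%360-180; c,s=np.cos(np.radians(ph)),np.sin(np.radians(ph))
    R=np.array([[c,s,0],[s,-c,0],[0,0,-1]]).T.T
    print('twist',np.degrees(Ro.from_matrix(Ttool(o)[:3,:3].T@R).as_rotvec()).round(1),'travel',((np.array(xyz)-o['position'])@R*100).round(2))
E
python3 - <<'E'
import pickle,numpy as np
from h import *
d=pickle.load(open('d0.pkl','rb'));t,s=d['top'],d['scene']
T=[(190,140),(180,190),(214,217),(410,133)];S=[(445,240),(445,180),(402,157),(157,222)]
ct=[(100,95),(105.5,97.5),(98,109),(97.5,125)];cs=[(102.5,134),(98.5,170),(98.5,150),(113.5,138)]
# long side direction pixels (from->to), toward wheel/pedal side for braked
L=[((148,68),(113,148)),((138,52),(140,140)),((104,48),(150,122)),((70,172),(60,85))]
for i in range(4):
    r=[ray(t,uncrop(ct[i],T[i],5)),ray(s,uncrop(cs[i],S[i],5))]
    a,b=[onz(ray(t,uncrop(p,T[i],5)),.004) for p in L[i]]; v=b-a
    print(i+1,tri(r).round(4),onz(r[0],.004)[:2].round(4),onz(r[1],.004)[:2].round(4),'yaw',np.degrees(np.arctan2(v[1],v[0])).round(1),np.linalg.norm(v).round(4))
P={'loop_top':[(171,85),(277,90),(164,161),(270,167)],'loop_bot':[(155,324),(260,330),(149,403),(254,408)],'far_top':[(560,105),(667,111),(556,183),(661,188)],'far_bot':[(547,346),(653,352),(543,425),(650,431)]}
sc=[(374,227),(371,272),(293,219),(284,262)]
sc=dict(zip(['loop_bot','loop_top','far_bot','far_top'],sc))
for k,p in P.items():
    q=[onz(ray(t,uncrop(x,(245,125),6)),.021) for x in p]; v=q[1]-q[0]+q[3]-q[2]
    r=ray(t,uncrop(np.mean(p,0),(245,125),6))
    print(k,np.mean(q,0).round(4),'tri',tri([r,ray(s,sc[k])]).round(4),'yaw',np.degrees(np.arctan2(v[1],v[0])).round(1))
E
```

```text
1 [0.6031 0.3474 0.0059] [0.6036 0.3484] [0.602  0.3475] yaw 155.9 0.0542
2 [0.4472 0.376  0.0065] [0.4475 0.3769] [0.4453 0.3769] yaw -179.1 0.0542
3 [0.3551 0.278  0.0018] [0.3551 0.2779] [0.3571 0.2769] yaw -149.0 0.0535
4 [ 0.5874 -0.3306  0.0034] [ 0.5871 -0.3298] [ 0.5877 -0.3311] yaw 3.8 0.0545
loop_top [0.6345 0.1238 0.021 ] tri [0.6351 0.1241 0.0184] yaw -94.7
loop_bot [0.5111 0.1345 0.021 ] tri [0.5113 0.1358 0.0205] yaw -94.6
far_top [ 0.6179 -0.075   0.021 ] tri [ 0.6185 -0.0753  0.0178] yaw -94.7
far_bot [ 0.4942 -0.0645  0.021 ] tri [ 0.4945 -0.0648  0.0174] yaw -94.9
```

The heights come out within 3–4 mm of those given (flange about 4 mm, plate tops about 20 mm), and the plate spacing is 124 × 200 mm as stated. I start with castor 2 (braked, origin about (0.4465, 0.377), yaw 180°).

Run:
```python
from h import *; from rig import robot
plan(robot.get_obs(),[.4325,.377,.17],180)
```

```text
twist [ -0.1  -0.  -14.1] travel [-28.07 -22.87   6.58]
```

Call:
move_arm:
  commands:
    - {"hand": 5.5, "travel": [0, 0, 0], "twist": [0, 0, -7.05]}
    - {"hand": 5.5, "travel": [0, 0, 0], "twist": [0, 0, -7.05]}
    - {"hand": 5.5, "travel": [-2.81, -2.29, 0.66], "twist": [0, 0, 0]}
    - {"hand": 5.5, "travel": [-2.81, -2.29, 0.66], "twist": [0, 0, 0]}
    - {"hand": 5.5, "travel": [-2.81, -2.29, 0.66], "twist": [0, 0, 0]}
  force: 30

```text
time: 0.57
position: [0.2365, 0.5369, 0.2163]
tool_rot: [-0.001, 1.0, -0.0, 0.0]
ft_force: [1.0, -0.2, 0.4]
grip_width: 0.0618
grip_force: 0.0
```

Call:
move_arm:
  commands:
    - {"hand": 5.5, "travel": [-2.81, -2.29, 0.66], "twist": [0, 0, 0]}
    - {"hand": 5.5, "travel": [-2.81, -2.29, 0.66], "twist": [0, 0, 0]}
    - {"hand": 5.5, "travel": [-2.81, -2.29, 0.66], "twist": [0, 0, 0]}
    - {"hand": 5.5, "travel": [-2.81, -2.29, 0.66], "twist": [0, 0, 0]}
    - {"hand": 5.5, "travel": [-2.81, -2.29, 0.66], "twist": [0, 0, 0]}

```text
time: 0.98
position: [0.3779, 0.4217, 0.1833]
tool_rot: [-0.0, 1.0, -0.0, -0.0]
ft_force: [-0.2, 0.9, -0.1]
grip_width: 0.0551
grip_force: 0.0
```

Call:
move_arm:
  commands:
    - {"hand": 5.5, "travel": [-2.81, -2.29, 0.66], "twist": [0, 0, 0]}
    - {"hand": 5.5, "travel": [-2.81, -2.29, 0.66], "twist": [0, 0, 0]}
    - {"hand": 5.5, "travel": [0, 0, 0], "twist": [0, 0, 0]}
    - {"hand": 5.5, "travel": [0, 0, 0], "twist": [0, 0, 0]}

```text
time: 1.32
position: [0.4344, 0.3758, 0.1698]
tool_rot: [0.002, 1.0, -0.0, -0.001]
ft_force: [0.6, 0.3, -0.2]
grip_width: 0.0551
grip_force: 0.0
```

```bash
cat > look.py <<'E'
import sys,pickle
from h import *; from rig import robot
def look(n):
    o=robot.get_obs();c=robot.camera('wrist');pickle.dump((o,c),open(n+'.pkl','wb'));cv2.imwrite(f'pics/{n}.png',c['frame'][:,:,::-1])
    print(n,o['time'],o['position'].round(4),phi(o).round(2),Ttool(o)[2,:3].round(4),'grip',o['grip_width'],o['grip_force'],'F',o['ft_force'].round(1)); return o
def px(n,uv,z=None):
    o,c=pickle.load(open(n+'.pkl','rb'));r=ray(c,uv,Ttool(o)@c['T_tool_cam']); return r if z is None else onz(r,z)
if __name__=='__main__': look(sys.argv[1])
E
python3 look.py w1
```

```text
w1 1.3167 [0.4344 0.3758 0.1698] 179.78 [ 1.2e-03 -5.0e-04 -1.0e+00] grip 0.05510328623526392 0.0 F [ 0.6  0.3 -0.2]
```

View pics/w1.png

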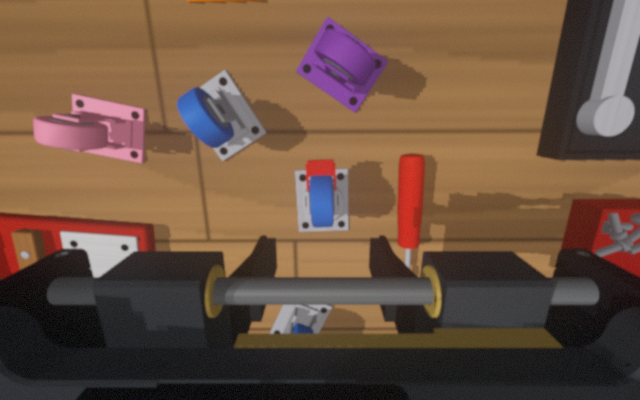

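Castor 2 is at about (322,200) in the wrist view, with its pedal up-image. Its holes are near (303,178), (341,177), (306,226) and (343,225). Castor 3 is at (222,115).

Run:
```python
import pickle; from look import *
o,c=pickle.load(open('w1.pkl','rb'))
cr=lambda u,v,w,h,s:cv2.resize(c['frame'][v:v+h,u:u+w,::-1],None,fx=s,fy=s,interpolation=cv2.INTER_CUBIC)
cv2.imwrite('pics/m3.png',np.hstack([cr(285,150,80,90,5),cr(172,60,80,90,5)][:2]) if 0 else np.hstack([cr(282,150,80,100,5),cr(180,65,80,100,5)]))
```

```text
(no output)
```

View pics/m3.png

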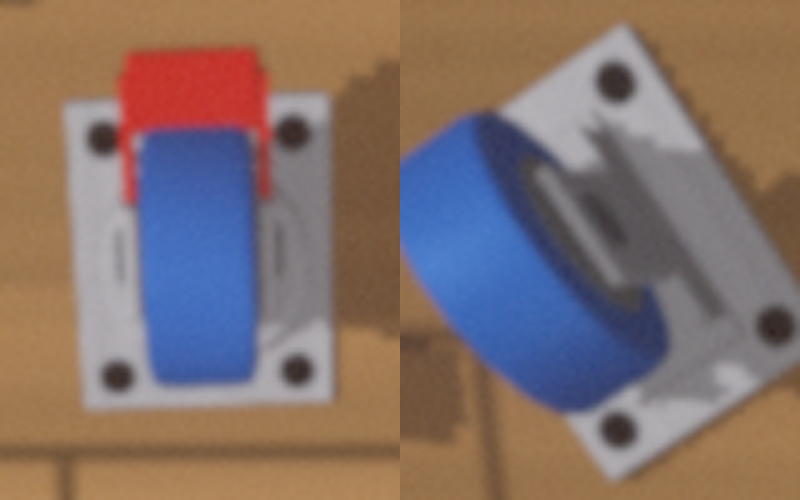

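In the 5× crop, the holes of castor 2 are at (104,137), (292,132), (118,375) and (297,370). Those of castor 3 are at (215,80), (375,325) and (218,430).

Run:
```python
from look import *; import pickle
d=pickle.load(open('d0.pkl','rb'));t=d['top']
P=[px('w1',uncrop(p,(282,150),5),.004) for p in[(104,137),(292,132),(118,375),(297,370)]]
m=np.mean(P,0); v=P[0]-P[2]+P[1]-P[3]
print('c2',m.round(4),np.degrees(np.arctan2(v[1],v[0])),np.linalg.norm(v)/2,np.linalg.norm(P[0]-P[1]))
uv=np.mean([uncrop(p,(282,150),5) for p in[(104,137),(292,132),(118,375),(297,370)]],0)
print('z check',tri([px('w1',uv),ray(t,uncrop((105.5,97.5),(180,190),5))]))
P=[px('w1',uncrop(p,(180,65),5),.004) for p in[(215,80),(375,325),(218,430)]]
v=P[1]-P[0]; print('c3',(P[0]+P[2])/2,np.degrees(np.arctan2(v[1],v[0])),np.linalg.norm(v),np.linalg.norm(P[2]-P[1]))
o=robot.get_obs(); ph=np.degrees(np.arctan2(*(0,0))) 
plan(o,[m[0]-.014,m[1],.043],180)
```

```text
c2 [0.4474 0.3754 0.004 ] -178.12128935435388 0.05384699426576485 0.039801434586978136
z check [0.44675816 0.37583678 0.00602729]
c3 [0.35916599 0.27663143 0.004     ] 30.90084823547067 0.05393779279410387 0.03985111823491865
twist [-0.  -0.1 -0.1] travel [-0.02 -0.13 12.71]
```

Call:
move_arm:
  commands:
    - {"hand": 5.5, "travel": [0, -0.1, 3], "twist": [0, 0, -1.6]}
    - {"hand": 5.5, "travel": [0, 0, 3.5], "twist": [0, 0, 0]}
    - {"hand": 5.5, "travel": [0, 0, 3.2], "twist": [0, 0, 0]}
    - {"hand": 5.5, "travel": [0, 0, 2], "twist": [0, 0, 0]}
    - {"hand": 5.5, "travel": [0, 0, 1], "twist": [0, 0, 0]}

```text
time: 1.78
position: [0.43, 0.3765, 0.041]
tool_rot: [-0.015, 1.0, -0.001, -0.002]
ft_force: [-1.1, 0.6, -1.1]
grip_width: 0.055
grip_force: 0.0
```

Call:
move_arm:
  commands:
    - {"hand": 5.5, "travel": [0, 0, 0], "twist": [0, 0, 0]}
    - {"hand": 2, "travel": [0, 0, 0], "twist": [0, 0, 0]}
    - {"hand": 2, "travel": [0, 0, 0], "twist": [0, 0, 0]}
    - {"hand": 2, "travel": [0, 0, 0], "twist": [0, 0, 0]}
    - {"hand": 2, "travel": [0, 0, 0], "twist": [0, 0, 0]}
  force: 30

```text
time: 2.2
position: [0.4339, 0.3769, 0.0451]
tool_rot: [-0.014, 1.0, 0.001, 0.001]
ft_force: [-0.6, 0.5, -0.8]
grip_width: 0.0361
grip_force: 0.0
```

Call:
move_arm:
  commands:
    - {"hand": 2, "travel": [0, 0, 0], "twist": [0, 0, 0]}
    - {"hand": 2, "travel": [0, 0, 0], "twist": [0, 0, 0]}

```text
time: 2.37
position: [0.4334, 0.3761, 0.0447]
tool_rot: [-0.014, 1.0, -0.0, 0.0]
ft_force: [0.1, -2.4, 5.9]
grip_width: 0.0276
grip_force: 30.0
```

Gripped at 27.6 mm. Next I lift, turn and go to a spot where both loop plates show ahead of the held castor.

Call:
move_arm:
  commands:
    - {"hand": 2, "travel": [0, 0, -1.5], "twist": [0, 0, 0]}
    - {"hand": 2, "travel": [0, 0, -3.5], "twist": [0, 0, 0]}
    - {"hand": 2, "travel": [0, 0, -3.5], "twist": [0, 0, 0]}
    - {"hand": 2, "travel": [0, 0, -3.5], "twist": [0, 0, 0]}
    - {"hand": 2, "travel": [0, 0, -3.5], "twist": [0, 0, 0]}

```text
time: 2.78
position: [0.4323, 0.3758, 0.1994]
tool_rot: [-0.014, 1.0, -0.0, -0.001]
ft_force: [1.2, 1.1, -3.8]
grip_width: 0.0281
grip_force: 29.9
```

Call:
move_arm:
  commands:
    - {"hand": 2, "travel": [0, 0, 0], "twist": [0, 0, 6.88]}
    - {"hand": 2, "travel": [0, 0, 0], "twist": [0, 0, 6.88]}
    - {"hand": 2, "travel": [0, 0, 0], "twist": [0, 0, 6.88]}
    - {"hand": 2, "travel": [0, 0, 0], "twist": [0, 0, 6.88]}
    - {"hand": 2, "travel": [0, 0, 0], "twist": [0, 0, 6.88]}

```text
time: 3.2
position: [0.4324, 0.3759, 0.1981]
tool_rot: [0.285, 0.958, -0.0, -0.001]
ft_force: [-0.8, -0.4, -3.4]
grip_width: 0.0277
grip_force: 29.9
```

Call:
move_arm:
  commands:
    - {"hand": 2, "travel": [0, 0, 0], "twist": [0, 0, 6.88]}
    - {"hand": 2, "travel": [0, 0, 0], "twist": [0, 0, 6.88]}
    - {"hand": 2, "travel": [0, 0, 0], "twist": [0, 0, 6.88]}
    - {"hand": 2, "travel": [0, 0, 0], "twist": [0, 0, 6.88]}
    - {"hand": 2, "travel": [0, 0, 0], "twist": [0, 0, 6.88]}

```text
time: 3.62
position: [0.4324, 0.3759, 0.1978]
tool_rot: [0.556, 0.831, -0.001, -0.001]
ft_force: [-0.2, -1.3, -2.9]
grip_width: 0.0277
grip_force: 29.9
```

Call:
move_arm:
  commands:
    - {"hand": 2, "travel": [0, 0, 0], "twist": [0, 0, 6.88]}
    - {"hand": 2, "travel": [0, 0, 0], "twist": [0, 0, 6.88]}
    - {"hand": 2, "travel": [0, 0, 0], "twist": [0, 0, 6.88]}
    - {"hand": 2, "travel": [0, 0, 0], "twist": [0, 0, 6.88]}
    - {"hand": 2, "travel": [0, 0, 0], "twist": [0, 0, 0]}

```text
time: 4.03
position: [0.4325, 0.376, 0.1979]
tool_rot: [0.736, 0.677, -0.001, -0.0]
ft_force: [-1.0, -0.4, -2.4]
grip_width: 0.0279
grip_force: 29.9
```

Run:
```python
from h import *; from rig import robot
o=robot.get_obs();print(o['position'],phi(o),o['grip_force']);plan(o,[.573,.03,.2],85.3)
```

```text
[0.43249896 0.37598503 0.19794291] 85.16763167995659 29.949650731869042
twist [-0.1  0.  -0.1] travel [-33.33  16.84  -0.21]
```

Call:
move_arm:
  commands:
    - {"hand": 2, "travel": [-3.33, 1.68, 0], "twist": [0, 0, 0]}
    - {"hand": 2, "travel": [-3.33, 1.68, 0], "twist": [0, 0, 0]}
    - {"hand": 2, "travel": [-3.33, 1.68, 0], "twist": [0, 0, 0]}
    - {"hand": 2, "travel": [-3.33, 1.68, 0], "twist": [0, 0, 0]}
    - {"hand": 2, "travel": [-3.33, 1.68, 0], "twist": [0, 0, 0]}

```text
time: 4.45
position: [0.5031, 0.202, 0.1983]
tool_rot: [0.734, 0.679, -0.0, -0.0]
ft_force: [0.8, 0.4, -2.5]
grip_width: 0.0277
grip_force: 30.0
```

Call:
move_arm:
  commands:
    - {"hand": 2, "travel": [-3.33, 1.68, 0], "twist": [0, 0, 0]}
    - {"hand": 2, "travel": [-3.33, 1.68, 0], "twist": [0, 0, 0]}
    - {"hand": 2, "travel": [-3.33, 1.68, 0], "twist": [0, 0, 0]}
    - {"hand": 2, "travel": [-3.33, 1.68, 0], "twist": [0, 0, 0]}
    - {"hand": 2, "travel": [-3.33, 1.68, 0], "twist": [0, 0, 0]}

```text
time: 4.87
position: [0.5732, 0.0289, 0.1982]
tool_rot: [0.734, 0.679, -0.0, -0.001]
ft_force: [1.0, 0.2, -3.3]
grip_width: 0.0275
grip_force: 30.0
```

Call:
move_arm:
  commands:
    - {"hand": 2, "travel": [0, 0, 0], "twist": [0, 0, 0]}
    - {"hand": 2, "travel": [0, 0, 0], "twist": [0, 0, 0]}
    - {"hand": 2, "travel": [0, 0, 0], "twist": [0, 0, 0]}

```text
time: 5.12
position: [0.5723, 0.0308, 0.198]
tool_rot: [0.735, 0.678, -0.0, -0.001]
ft_force: [-0.1, 0.7, -2.6]
grip_width: 0.0283
grip_force: 30.0
```

```bash
python3 look.py w2
```

```text
w2 5.1167 [0.5723 0.0308 0.198 ] 85.34 [ 9.0e-04 -2.3e-03 -1.0e+00] grip 0.028311411391434855 29.970896202139556 F [-0.1  0.7 -2.6]
```

View pics/w2.png

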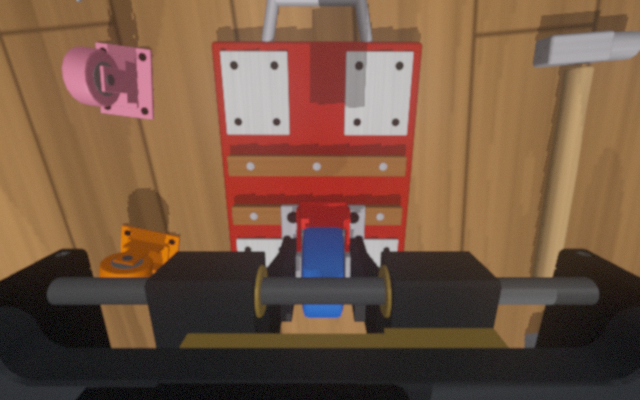

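The loop plates' holes are near (234,65), (274,65), (238,122), (277,121) for the near plate and (359,66), (399,66), (357,122), (395,122) for the other. I refine these by dark-blob centroid.

```bash
cat >> h.py <<'E'
def blob(f,p,r=6):
    u,v=map(int,p);g=f[v-r:v+r+1,u-r:u+r+1].mean(2);w=np.clip(110-g,0,None);Y,X=np.mgrid[-r:r+1,-r:r+1];return np.array([u+(w*X).sum()/w.sum(),v+(w*Y).sum()/w.sum()])
E
python3 - <<'E'
from look import *
o,c=pickle.load(open('w2.pkl','rb'));t=pickle.load(open('d0.pkl','rb'))['top']
tops={'bot':[(155,324),(260,330),(149,403),(254,408)],'top':[(171,85),(277,90),(164,161),(270,167)]}
for k,ps in{'bot':[(234,65),(274,65),(238,122),(277,121)],'top':[(359,66),(399,66),(357,122),(395,122)]}.items():
    b=[blob(c['frame'],p) for p in ps]; P=[px('w2',q,.021) for q in b];v=P[2]-P[0]+P[3]-P[1]
    z=tri([px('w2',np.mean(b,0)),ray(t,uncrop(np.mean(tops[k],0),(245,125),6))])
    print(k,np.mean(P,0).round(4),np.degrees(np.arctan2(v[1],v[0])).round(2),np.linalg.norm(v)/2,np.linalg.norm(P[1]-P[0]),z.round(4))
E
```

```text
bot [0.5119 0.1331 0.021 ] -94.92 0.053893569417249154 0.039889359032423716 [0.5114 0.1343 0.0186]
top [0.6351 0.1226 0.021 ] -94.92 0.05384450184616807 0.03990260869068071 [0.6347 0.1235 0.0216]
```

Run:
```python
from h import *; from rig import robot
plan(robot.get_obs(),[.5127,.1478,.08],85.2)
```

```text
twist [-0.1 -0.   0.2] travel [11.09 -6.89 11.8 ]
```

Call:
move_arm:
  commands:
    - {"hand": 2, "travel": [2.77, -1.72, 0], "twist": [0, 0, 0.2]}
    - {"hand": 2, "travel": [2.77, -1.72, 0], "twist": [0, 0, 0]}
    - {"hand": 2, "travel": [2.77, -1.72, 0], "twist": [0, 0, 0]}
    - {"hand": 2, "travel": [2.78, -1.73, 0], "twist": [0, 0, 0]}
    - {"hand": 2, "travel": [0, 0, 3], "twist": [0, 0, 0]}

```text
time: 5.58
position: [0.5126, 0.1536, 0.1727]
tool_rot: [0.734, 0.679, 0.004, 0.001]
ft_force: [0.8, 0.1, -3.6]
grip_width: 0.0275
grip_force: 30.0
```

Call:
move_arm:
  commands:
    - {"hand": 2, "travel": [0, 0, 3.5], "twist": [0, 0, 0]}
    - {"hand": 2, "travel": [0, 0, 3], "twist": [0, 0, 0]}
    - {"hand": 2, "travel": [0, 0, 2.3], "twist": [0, 0, 0]}
    - {"hand": 2, "travel": [0, 0, 0], "twist": [0, 0, 0]}
    - {"hand": 2, "travel": [0, 0, 0], "twist": [0, 0, 0]}

```text
time: 6.0
position: [0.5123, 0.1482, 0.0798]
tool_rot: [0.736, 0.677, -0.001, -0.001]
ft_force: [0.3, 0.3, -2.8]
grip_width: 0.0278
grip_force: 30.0
```

Run:
```python
from look import *
o=look('w3');plan(o,[.5127,.1478,.066],85.2)
```

```text
w3 6.0 [0.5123 0.1482 0.0798] 85.25 [-4.0e-04 -3.6e-03 -1.0e+00] grip 0.02782278110981142 29.97081379406154 F [ 0.3  0.3 -2.8]
twist [-0.2  0.   0.1] travel [-0.03  0.04  1.38]
```

View pics/w3.png

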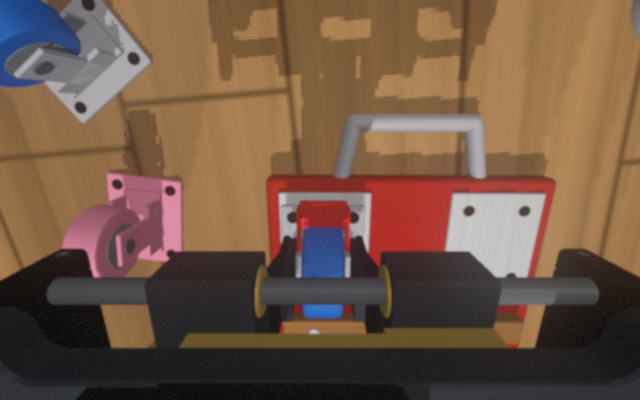

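Held castor over the near loop plate. Its front flange holes show at about (292,217) and (354,217), and the plate's edges at columns 278–371.

Run:
```python
from look import *
o,c=pickle.load(open('w3.pkl','rb'))
b=[blob(c['frame'],p,5) for p in[(292,217),(354,217)]];print(b)
m=np.mean([px('w3',q,.0391) for q in b],0)
u=np.array([np.cos(np.radians(85.2)),np.sin(np.radians(85.2))]);n=np.array([u[1],-u[0]])
d=m[:2]-np.array([.5115,.1338]);print('along',d@u,'(want .027) lateral',d@n)
f=cv2.resize(c['frame'][170:250,260:390,::-1],None,fx=6,fy=6,interpolation=cv2.INTER_CUBIC);cv2.imwrite('pics/m4.png',f)
```

```text
[array([292.61598399, 216.90964329]), array([353.11770671, 216.96864275])]
along 0.02785533082628364 (want .027) lateral -0.00046247421417969887
```

View pics/m4.png

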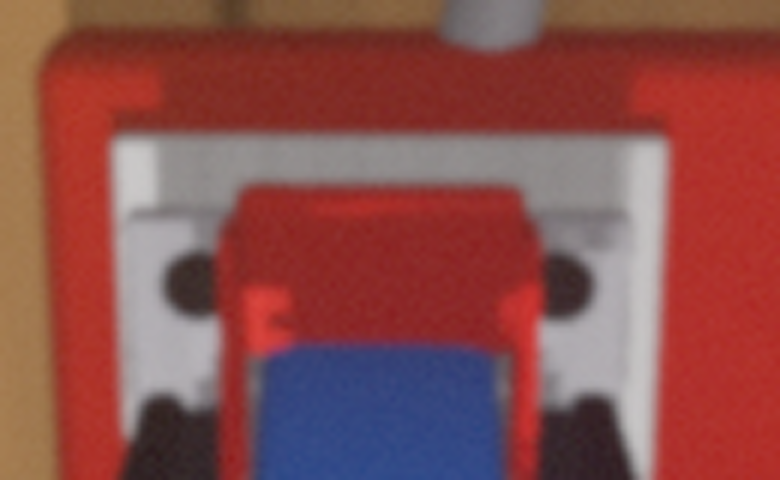

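The flange sits slightly left of the plate centre. I compute the relative offsets from the edges: flange edge row at crop 215, columns 127–630; plate edge row 135, columns 112–668.

Run:
```python
from look import *
g=lambda p,z:px('w3',uncrop(p,(260,170),6),z)[:2]
u=np.array([np.cos(np.radians(85.2)),np.sin(np.radians(85.2))]);n=np.array([u[1],-u[0]])
fl=(g((127,215),.0391)+g((630,215),.0391))/2; pl=(g((112,135),.021)+g((668,135),.021))/2
print(np.linalg.norm(g((127,215),.0391)-g((630,215),.0391)),np.linalg.norm(g((112,135),.021)-g((668,135),.021)))
print('need along',((pl-fl)@u-.005)*1000,'lateral',(pl-fl)@n*1000)
```

```text
0.05479375991734297 0.06551472933525744
need along -0.842109984582541 lateral 1.2977653273544993
```

Call:
move_arm:
  commands:
    - {"hand": 2, "travel": [-0.07, 0.12, 0], "twist": [0, 0, 0]}
    - {"hand": 2, "travel": [0, 0, 0.8], "twist": [0, 0, 0]}
    - {"hand": 2, "travel": [0, 0, 0.4], "twist": [0, 0, 0]}
    - {"hand": 2, "travel": [0, 0, 0.2], "twist": [0, 0, 0]}
    - {"hand": 2, "travel": [0, 0, 0], "twist": [0, 0, 0]}

```text
time: 6.47
position: [0.5149, 0.146, 0.0664]
tool_rot: [0.737, 0.676, -0.0, -0.0]
ft_force: [0.7, 0.0, -3.1]
grip_width: 0.0279
grip_force: 30.0
```

Call:
move_arm:
  commands:
    - {"hand": 2, "travel": [0, 0, 0], "twist": [0, 0, 0]}

```text
time: 6.55
position: [0.5151, 0.1461, 0.0666]
tool_rot: [0.737, 0.676, -0.0, -0.0]
ft_force: [0.0, -0.8, -3.4]
grip_width: 0.0277
grip_force: 30.0
```

Call:
move_arm:
  commands:
    - {"hand": 2, "travel": [0, 0, 0], "twist": [0, 0, 0]}
    - {"hand": 2, "travel": [0, 0, 0], "twist": [0, 0, 0]}
    - {"hand": 2, "travel": [0, 0, 0], "twist": [0, 0, 0]}

```text
time: 6.8
position: [0.5152, 0.1461, 0.0667]
tool_rot: [0.737, 0.676, 0.0, 0.0]
ft_force: [-0.3, 0.4, -3.8]
grip_width: 0.0278
grip_force: 30.0
```

Run:
```python
from look import *
# column/row profile edges of flange & plate in w3 and now
def prof(n):
    o,c=pickle.load(open(n+'.pkl','rb'));f=c['frame'].astype(float)
    red=(f[:,:,0]-f[:,:,1])
    print([ [int(x) for x in red[r,268:300:2]] for r in(200,212)],'\n',[[int(x) for x in red[r,350:380:2]] for r in(200,212)])
    print('col 283 grey',f[180:215:1,283,:].mean(1).astype(int).tolist()); print('col 362',f[180:215,362].mean(1).astype(int).tolist())
for i in range(3): print(robot.get_obs()['position'])
look('w4');prof('w4')
```

```text
[0.51520141 0.14611837 0.06665481]
[0.51520141 0.14611837 0.06665481]
[0.51520141 0.14611837 0.06665481]
w4 6.8 [0.5152 0.1461 0.0667] 85.09 [ 0.e+00  2.e-04 -1.e+00] grip 0.027760692232493167 29.970815763808787 F [-0.3  0.4 -3.8]
[[118, 43, 3, 1, 3, 2, 1, 5, 4, 4, 4, 4, 4, 4, 4, 5], [124, 79, 7, 2, 2, 2, 3, 4, 3, 4, 5, 6, 10, 16, 76, 101]] 
 [[5, 5, 5, 4, 6, 4, 4, 6, 4, 42, 125, 130, 130, 130, 130], [55, 12, 7, 7, 8, 7, 6, 6, 4, 58, 128, 128, 131, 128, 131]]
col 283 grey [73, 77, 79, 84, 89, 91, 90, 94, 93, 91, 92, 92, 92, 93, 108, 141, 171, 189, 188, 166, 149, 145, 143, 140, 128, 128, 147, 168, 175, 177, 177, 178, 177, 179, 180]
col 362 [68, 71, 71, 73, 76, 74, 78, 80, 77, 75, 75, 74, 74, 79, 100, 124, 138, 143, 141, 143, 142, 143, 141, 141, 135, 122, 126, 138, 143, 143, 144, 144, 146, 155, 169]
```

Run:
```python
from look import *
o,c=pickle.load(open('w4.pkl','rb'))
f=cv2.resize(c['frame'][180:250,255:385,::-1],None,fx=6,fy=6,interpolation=cv2.INTER_CUBIC);cv2.imwrite('pics/m5.png',f)
```

```text
(no output)
```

View pics/m5.png

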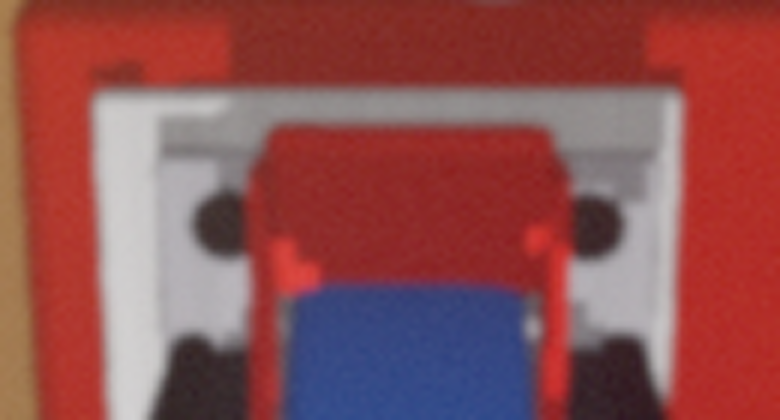

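The flange is now about 2 mm too far right; the earlier picture was taken before the arm had settled. Computing the correction.

```bash
cat >> look.py <<'E'
def rel(n,o,s,fl,pl,zf,zp,ph):
    """correction (mm) along tool x and y to centre the flange (edge cols, row) on the plate (edge cols,row); edges on the +tool x side"""
    g=lambda p,z:px(n,uncrop(p,o,s),z)[:2]
    a=np.radians(ph);u=np.array([np.cos(a),np.sin(a)]);v=np.array([u[1],-u[0]])
    F=[g((x,fl[2]),zf) for x in fl[:2]];P=[g((x,pl[2]),zp) for x in pl[:2]]
    print('widths',np.linalg.norm(F[0]-F[1]),np.linalg.norm(P[0]-P[1]));d=sum(P)/2-sum(F)/2
    print('need x',(d@u-.005)*1000,'y',d@v*1000)
E
python3 - <<'E'
from look import *
rel('w4',(255,180),6,(160,655,155),(93,683,93),.026,.021,85.2)
E
```

```text
widths 0.05391394931591057 0.06528578762464989
need x 0.621210007515291 y -2.1379785072890365
```

Call:
move_arm:
  commands:
    - {"hand": 2, "travel": [0.06, -0.2, 0], "twist": [0, 0, 0]}
    - {"hand": 2, "travel": [0, 0, 0], "twist": [0, 0, 0]}
    - {"hand": 2, "travel": [0, 0, 0], "twist": [0, 0, 0]}
    - {"hand": 2, "travel": [0, 0, 0], "twist": [0, 0, 0]}
    - {"hand": 2, "travel": [0, 0, 0], "twist": [0, 0, 0]}

```text
time: 7.27
position: [0.5132, 0.1469, 0.0666]
tool_rot: [0.737, 0.676, 0.0, 0.0]
ft_force: [-0.1, -0.3, -3.0]
grip_width: 0.0277
grip_force: 30.0
```

Call:
move_arm:
  commands:
    - {"hand": 2, "travel": [0, 0, 0], "twist": [0, 0, 0]}
    - {"hand": 2, "travel": [0, 0, 0], "twist": [0, 0, 0]}
    - {"hand": 2, "travel": [0, 0, 0.07], "twist": [0, 0, 0]}
    - {"hand": 2, "travel": [0, 0, 0], "twist": [0, 0, 0]}
    - {"hand": 2, "travel": [0, 0, 0], "twist": [0, 0, 0]}

```text
time: 7.68
position: [0.5132, 0.1469, 0.0659]
tool_rot: [0.737, 0.676, 0.0, 0.0]
ft_force: [0.2, 0.4, -3.1]
grip_width: 0.0278
grip_force: 30.0
```

Call:
move_arm:
  commands:
    - {"hand": 2, "travel": [0, 0, 0.1], "twist": [0, 0, 0]}
    - {"hand": 2, "travel": [0, 0, 0], "twist": [0, 0, 0]}
    - {"hand": 2, "travel": [0, 0, 0], "twist": [0, 0, 0]}

```text
time: 7.93
position: [0.5133, 0.147, 0.0657]
tool_rot: [0.737, 0.676, 0.0, 0.0]
ft_force: [-0.8, 0.7, 5.5]
grip_width: 0.0274
grip_force: 30.0
```

Call:
move_arm:
  commands:
    - {"hand": 2, "travel": [0, 0, 0.05], "twist": [0, 0, 0]}
    - {"hand": 2, "travel": [0, 0, 0], "twist": [0, 0, 0]}
    - {"hand": 2, "travel": [0, 0, 0], "twist": [0, 0, 0]}

```text
time: 8.18
position: [0.5133, 0.147, 0.0657]
tool_rot: [0.737, 0.676, 0.0, 0.0]
ft_force: [-2.1, 0.2, 9.1]
grip_width: 0.028
grip_force: 30.0
```

Contact at z = 0.0657, as predicted. Release and lift.

Call:
move_arm:
  commands:
    - {"hand": 3.2, "travel": [0, 0, 0], "twist": [0, 0, 0]}
    - {"hand": 4, "travel": [0, 0, 0], "twist": [0, 0, 0]}
    - {"hand": 5, "travel": [0, 0, 0], "twist": [0, 0, 0]}
    - {"hand": 5, "travel": [0, 0, 0], "twist": [0, 0, 0]}
    - {"hand": 5, "travel": [0, 0, -1.5], "twist": [0, 0, 0]}

```text
time: 8.6
position: [0.5115, 0.1467, 0.0773]
tool_rot: [0.737, 0.676, -0.002, -0.002]
ft_force: [0.0, 0.2, -0.1]
grip_width: 0.0474
grip_force: 0.0
```

Call:
move_arm:
  commands:
    - {"hand": 5.5, "travel": [0, 0, -3], "twist": [0, 0, 0]}
    - {"hand": 5.5, "travel": [0, 0, -3.5], "twist": [0, 0, 0]}
    - {"hand": 5.5, "travel": [0, 0, -3.5], "twist": [0, 0, 0]}
    - {"hand": 5.5, "travel": [0, 0, -3.5], "twist": [0, 0, 0]}
    - {"hand": 5.5, "travel": [0, 0, 0], "twist": [0, 0, 0]}

```text
time: 9.02
position: [0.5175, 0.1474, 0.2208]
tool_rot: [0.737, 0.676, 0.005, 0.004]
ft_force: [1.4, 1.0, 0.3]
grip_width: 0.0549
grip_force: 0.0
```

Call:
move_arm:
  commands:
    - {"hand": 5.5, "travel": [0, 0, 0], "twist": [0, 0, 0]}
    - {"hand": 5.5, "travel": [0, 0, 0], "twist": [0, 0, 0]}
    - {"hand": 5.5, "travel": [0, 0, 0], "twist": [0, 0, 0]}

```text
time: 9.27
position: [0.5119, 0.1468, 0.2128]
tool_rot: [0.737, 0.676, -0.001, -0.001]
ft_force: [-1.0, -0.4, -0.1]
grip_width: 0.0549
grip_force: 0.0
```

Run:
```python
from look import *
o=look('w5');c=pickle.load(open('w5.pkl','rb'))[1]
f=cv2.resize(c['frame'][120:250,280:440,::-1],None,fx=5,fy=5-.5,interpolation=cv2.INTER_CUBIC);f=cv2.resize(c['frame'][130:250,280:440,::-1],None,fx=5,fy=5,interpolation=cv2.INTER_CUBIC);cv2.imwrite('pics/m6.png',f)
plan(o,[.6005,-.3297,.17],3.8)
```

```text
w5 9.2667 [0.5119 0.1468 0.2128] 85.09 [-6.0e-04 -3.6e-03 -1.0e+00] grip 0.05493174407963861 0.0 F [-1.  -0.4 -0.1]
twist [-0.1  0.2 81.3] travel [ 5.68 48.13  4.28]
```

View pics/m6.png

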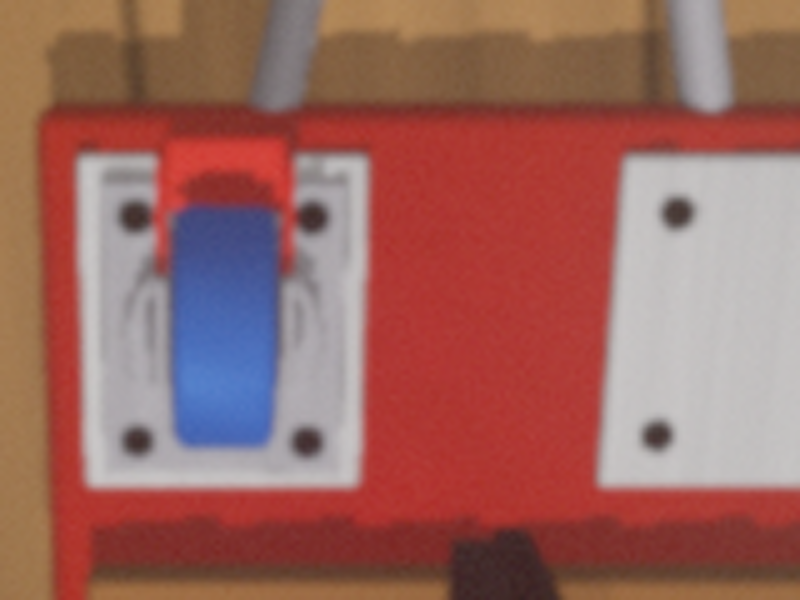

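The castor is centred on the plate within about 1 mm (holes' mean column 223, plate centre 223.5). On to castor 4.

Call:
move_arm:
  commands:
    - {"hand": 5.5, "travel": [0, 0, 0], "twist": [0, 0, 6.78]}
    - {"hand": 5.5, "travel": [0, 0, 0], "twist": [0, 0, 6.78]}
    - {"hand": 5.5, "travel": [0, 0, 0], "twist": [0, 0, 6.78]}
    - {"hand": 5.5, "travel": [0, 0, 0], "twist": [0, 0, 6.78]}
    - {"hand": 5.5, "travel": [0, 0, 0], "twist": [0, 0, 6.78]}

```text
time: 9.73
position: [0.5123, 0.1468, 0.2126]
tool_rot: [0.903, 0.429, -0.002, -0.001]
ft_force: [0.1, -0.3, -0.6]
grip_width: 0.0548
grip_force: 0.0
```

Call:
move_arm:
  commands:
    - {"hand": 5.5, "travel": [0, 0, 0], "twist": [0, 0, 6.78]}
    - {"hand": 5.5, "travel": [0, 0, 0], "twist": [0, 0, 6.78]}
    - {"hand": 5.5, "travel": [0, 0, 0], "twist": [0, 0, 6.78]}
    - {"hand": 5.5, "travel": [0, 0, 0], "twist": [0, 0, 6.78]}
    - {"hand": 5.5, "travel": [0, 0, 0], "twist": [0, 0, 6.78]}

```text
time: 10.15
position: [0.5122, 0.1468, 0.2126]
tool_rot: [0.989, 0.147, -0.002, -0.0]
ft_force: [-0.7, 0.9, -0.8]
grip_width: 0.055
grip_force: 0.0
```

Call:
move_arm:
  commands:
    - {"hand": 5.5, "travel": [0, 0, 0], "twist": [0, 0, 6.78]}
    - {"hand": 5.5, "travel": [0, 0, 0], "twist": [0, 0, 6.78]}
    - {"hand": 5.5, "travel": [0.44, 3.7, 0], "twist": [0, 0, 0]}
    - {"hand": 5.5, "travel": [0.44, 3.7, 0], "twist": [0, 0, 0]}
    - {"hand": 5.5, "travel": [0.44, 3.7, 0], "twist": [0, 0, 0]}

```text
time: 10.57
position: [0.5328, 0.0366, 0.2127]
tool_rot: [0.999, 0.034, -0.002, -0.0]
ft_force: [1.4, -0.5, 0.7]
grip_width: 0.0548
grip_force: 0.0
```

Call:
move_arm:
  commands:
    - {"hand": 5.5, "travel": [0.44, 3.7, 0], "twist": [0, 0, 0]}
    - {"hand": 5.5, "travel": [0.44, 3.7, 0], "twist": [0, 0, 0]}
    - {"hand": 5.5, "travel": [0.44, 3.7, 0], "twist": [0, 0, 0]}
    - {"hand": 5.5, "travel": [0.44, 3.7, 0], "twist": [0, 0, 0]}
    - {"hand": 5.5, "travel": [0.44, 3.7, 0], "twist": [0, 0, 0]}

```text
time: 10.98
position: [0.5668, -0.1477, 0.2124]
tool_rot: [0.999, 0.032, -0.002, -0.001]
ft_force: [0.8, -0.1, -0.0]
grip_width: 0.0551
grip_force: 0.0
```

Call:
move_arm:
  commands:
    - {"hand": 5.5, "travel": [0.44, 3.7, 0], "twist": [0, 0, 0]}
    - {"hand": 5.5, "travel": [0.44, 3.7, 1], "twist": [0, 0, 0]}
    - {"hand": 5.5, "travel": [0.44, 3.7, 1], "twist": [0, 0, 0]}
    - {"hand": 5.5, "travel": [0.44, 3.7, 1], "twist": [0, 0, 0]}
    - {"hand": 5.5, "travel": [0.4, 3.7, 1], "twist": [0, 0, 0]}

```text
time: 11.4
position: [0.6005, -0.3306, 0.1716]
tool_rot: [0.999, 0.032, -0.001, -0.001]
ft_force: [-0.2, 0.2, 0.8]
grip_width: 0.0547
grip_force: 0.0
```

Call:
move_arm:
  commands:
    - {"hand": 5.5, "travel": [0, 0, 0], "twist": [0, 0, 0]}
    - {"hand": 5.5, "travel": [0, 0, 0], "twist": [0, 0, 0]}
    - {"hand": 5.5, "travel": [0, 0, 0], "twist": [0, 0, 0]}
    - {"hand": 5.5, "travel": [0, 0, 0], "twist": [0, 0, 0]}
    - {"hand": 5.5, "travel": [0, 0, 0], "twist": [0, 0, 0]}

```text
time: 11.82
position: [0.6012, -0.3275, 0.1745]
tool_rot: [0.999, 0.033, -0.0, -0.0]
ft_force: [-0.5, -0.5, -0.4]
grip_width: 0.0552
grip_force: 0.0
```

Call:
move_arm:
  commands:
    - {"hand": 5.5, "travel": [0, 0, 0], "twist": [0, 0, 0]}
    - {"hand": 5.5, "travel": [0, 0, 0], "twist": [0, 0, 0]}
    - {"hand": 5.5, "travel": [0, 0, 0], "twist": [0, 0, 0]}
    - {"hand": 5.5, "travel": [0, 0, 0], "twist": [0, 0, 0]}
    - {"hand": 5.5, "travel": [0, 0, 0], "twist": [0, 0, 0]}

```text
time: 12.23
position: [0.6013, -0.3292, 0.1746]
tool_rot: [0.999, 0.033, 0.0, 0.0]
ft_force: [0.5, -0.0, 0.1]
grip_width: 0.055
grip_force: 0.0
```

```bash
python3 look.py w6
python3 - <<'E'
from look import *
o,c=pickle.load(open('w6.pkl','rb'));plan(o,[.6005,-.3297,.17],3.8)
f=cv2.resize(c['frame'][140:260,260:400,::-1],None,fx=5,fy=5,interpolation=cv2.INTER_CUBIC);cv2.imwrite('pics/m7.png',f)
E
```

```text
w6 12.2333 [ 0.6013 -0.3292  0.1746] 3.76 [ 3.e-04  3.e-04 -1.e+00] grip 0.05504210374339076 0.0 F [ 0.5 -0.   0.1]
twist [ 0. -0. -0.] travel [-0.09  0.05  0.46]
```

View pics/m7.png

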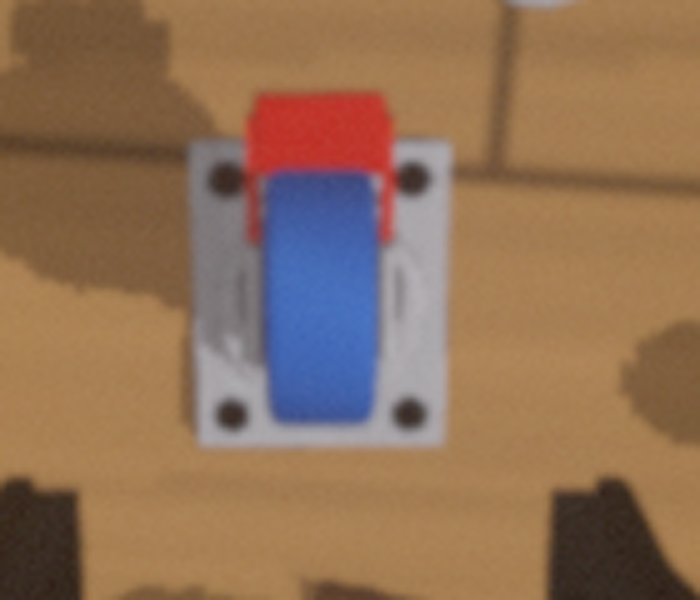

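Castor 4 is seen square, with holes at crop (226,180), (412,179), (232,415) and (410,413).

Run:
```python
from look import *
o,c=pickle.load(open('w6.pkl','rb'))
P=[px('w6',uncrop(p,(260,140),5),.004) for p in[(226,180),(412,179),(232,415),(410,413)]]
v=P[0]-P[2]+P[1]-P[3];y=np.degrees(np.arctan2(v[1],v[0]));m=np.mean(P,0);print(m,y,np.linalg.norm(v)/2)
t=pickle.load(open('d0.pkl','rb'))['top']
print(tri([px('w6',uncrop((320,296.75),(260,140),5)),ray(t,uncrop((97.5,125),(410,133),5))]))
a=np.radians(y);plan(o,m+np.array([.014*np.cos(a),.014*np.sin(a),.0395]),y)
```

```text
[ 0.588443   -0.33084873  0.004     ] 4.208650399813357 0.053701434937427746
[ 5.87814110e-01 -3.30856571e-01 -4.27437282e-04]
twist [ 0.  -0.  -0.5] travel [ 0.1   0.07 13.11]
```

Call:
move_arm:
  commands:
    - {"hand": 5.5, "travel": [0.1, 0.07, 3], "twist": [0, 0, -0.5]}
    - {"hand": 5.5, "travel": [0, 0, 3.5], "twist": [0, 0, 0]}
    - {"hand": 5.5, "travel": [0, 0, 3.3], "twist": [0, 0, 0]}
    - {"hand": 5.5, "travel": [0, 0, 2.2], "twist": [0, 0, 0]}
    - {"hand": 5.5, "travel": [0, 0, 1], "twist": [0, 0, 0]}

```text
time: 12.7
position: [0.6001, -0.3285, 0.0403]
tool_rot: [0.999, 0.037, -0.003, -0.002]
ft_force: [-0.6, 1.4, -1.2]
grip_width: 0.0551
grip_force: 0.0
```

Call:
move_arm:
  commands:
    - {"hand": 5.5, "travel": [0, 0, 0], "twist": [0, 0, 0]}
    - {"hand": 5.5, "travel": [0, 0, 0], "twist": [0, 0, 0]}
    - {"hand": 5.5, "travel": [0, 0, 0], "twist": [0, 0, 0]}
    - {"hand": 5.5, "travel": [0, 0, 0], "twist": [0, 0, 0]}
    - {"hand": 5.5, "travel": [0, 0, 0], "twist": [0, 0, 0]}

```text
time: 13.12
position: [0.6033, -0.3308, 0.0464]
tool_rot: [0.999, 0.037, 0.001, 0.001]
ft_force: [0.3, -0.2, -0.7]
grip_width: 0.0551
grip_force: 0.0
```

Call:
move_arm:
  commands:
    - {"hand": 2, "travel": [0, 0, 0], "twist": [0, 0, 0]}
    - {"hand": 2, "travel": [0, 0, 0], "twist": [0, 0, 0]}
    - {"hand": 2, "travel": [0, 0, 0], "twist": [0, 0, 0]}
    - {"hand": 2, "travel": [0, 0, 0], "twist": [0, 0, 0]}
    - {"hand": 2, "travel": [0, 0, 0], "twist": [0, 0, 0]}

```text
time: 13.53
position: [0.6022, -0.33, 0.0444]
tool_rot: [0.999, 0.037, 0.0, -0.0]
ft_force: [-0.1, -0.4, 0.1]
grip_width: 0.0293
grip_force: 0.0
```

Call:
move_arm:
  commands:
    - {"hand": 2, "travel": [0, 0, 0], "twist": [0, 0, 0]}
    - {"hand": 2, "travel": [0, 0, 0], "twist": [0, 0, 0]}
    - {"hand": 2, "travel": [0, 0, 0], "twist": [0, 0, 0]}

```text
time: 13.78
position: [0.6023, -0.33, 0.0444]
tool_rot: [0.999, 0.037, 0.0, 0.0]
ft_force: [-0.2, 0.2, 1.6]
grip_width: 0.0275
grip_force: 30.0
```

Call:
move_arm:
  commands:
    - {"hand": 2, "travel": [0, 0, -1.5], "twist": [0, 0, 0]}
    - {"hand": 2, "travel": [0, 0, -3.5], "twist": [0, 0, 0]}
    - {"hand": 2, "travel": [0, 0, -3.5], "twist": [0, 0, 0]}
    - {"hand": 2, "travel": [0, 0, -3.5], "twist": [0, 0, 0]}
    - {"hand": 2, "travel": [0, 0, -3], "twist": [0, 0, 0]}

```text
time: 14.2
position: [0.6022, -0.3298, 0.1971]
tool_rot: [0.999, 0.037, 0.0, 0.0]
ft_force: [0.0, -0.2, -2.6]
grip_width: 0.0278
grip_force: 30.0
```

Call:
move_arm:
  commands:
    - {"hand": 2, "travel": [0, 0, 0], "twist": [0, 0, -6.74]}
    - {"hand": 2, "travel": [0, 0, 0], "twist": [0, 0, -6.74]}
    - {"hand": 2, "travel": [0, 0, 0], "twist": [0, 0, -6.74]}
    - {"hand": 2, "travel": [0, 0, 0], "twist": [0, 0, -6.74]}
    - {"hand": 2, "travel": [0, 0, 0], "twist": [0, 0, -6.74]}

```text
time: 14.62
position: [0.6016, -0.3294, 0.1947]
tool_rot: [0.945, 0.328, -0.0, -0.001]
ft_force: [0.5, -0.2, -2.9]
grip_width: 0.0276
grip_force: 30.0
```

Call:
move_arm:
  commands:
    - {"hand": 2, "travel": [0, 0, 0], "twist": [0, 0, -6.74]}
    - {"hand": 2, "travel": [0, 0, 0], "twist": [0, 0, -6.74]}
    - {"hand": 2, "travel": [0, 0, 0], "twist": [0, 0, -6.74]}
    - {"hand": 2, "travel": [0, 0, 0], "twist": [0, 0, -6.74]}
    - {"hand": 2, "travel": [0, 0, 0], "twist": [0, 0, -6.74]}

```text
time: 15.03
position: [0.6016, -0.3294, 0.1945]
tool_rot: [0.809, 0.588, -0.0, -0.001]
ft_force: [-0.4, 0.7, -3.3]
grip_width: 0.0275
grip_force: 30.0
```

Call:
move_arm:
  commands:
    - {"hand": 2, "travel": [0, 0, 0], "twist": [0, 0, -6.74]}
    - {"hand": 2, "travel": [0, 0, 0], "twist": [0, 0, -6.74]}
    - {"hand": 2, "travel": [3.6, 0, 0], "twist": [0, 0, 0]}
    - {"hand": 2, "travel": [3.6, 0, 0], "twist": [0, 0, 0]}
    - {"hand": 2, "travel": [3.6, 0, 0], "twist": [0, 0, 0]}

```text
time: 15.45
position: [0.6106, -0.2215, 0.1944]
tool_rot: [0.737, 0.676, -0.0, -0.001]
ft_force: [-0.1, 0.5, -3.3]
grip_width: 0.0278
grip_force: 30.0
```

Call:
move_arm:
  commands:
    - {"hand": 2, "travel": [3.6, 0, 0], "twist": [0, 0, 0]}
    - {"hand": 2, "travel": [3.6, 0, 0], "twist": [0, 0, 0]}
    - {"hand": 2, "travel": [3.6, 0, 0], "twist": [0, 0, 0]}
    - {"hand": 2, "travel": [3.6, 0, 0], "twist": [0, 0, 0]}
    - {"hand": 2, "travel": [3.6, 0, 0], "twist": [0, 0, 0]}

```text
time: 15.87
position: [0.626, -0.0411, 0.1947]
tool_rot: [0.737, 0.676, -0.0, -0.0]
ft_force: [0.4, 0.7, -2.6]
grip_width: 0.0279
grip_force: 30.0
```

Call:
move_arm:
  commands:
    - {"hand": 2, "travel": [3.6, 0, 0], "twist": [0, 0, 0]}
    - {"hand": 2, "travel": [3.6, 0, 0], "twist": [0, 0, 0]}
    - {"hand": 2, "travel": [3.6, 0, 0], "twist": [0, 0, 0]}
    - {"hand": 2, "travel": [2.5, 0, 0], "twist": [0, 0, 0]}
    - {"hand": 2, "travel": [1.1, 0, 0], "twist": [0, 0, 0]}

```text
time: 16.28
position: [0.6381, 0.1047, 0.1947]
tool_rot: [0.735, 0.678, 0.0, -0.001]
ft_force: [0.1, 0.5, -2.8]
grip_width: 0.0279
grip_force: 30.0
```

Call:
move_arm:
  commands:
    - {"hand": 2, "travel": [0, 0, 0], "twist": [0, 0, 0]}
    - {"hand": 2, "travel": [0, 0, 0], "twist": [0, 0, 0]}
    - {"hand": 2, "travel": [0, 0, 0], "twist": [0, 0, 0]}
    - {"hand": 2, "travel": [0, 0, 0], "twist": [0, 0, 0]}
    - {"hand": 2, "travel": [0, 0, 0], "twist": [0, 0, 0]}

```text
time: 16.7
position: [0.6391, 0.0987, 0.1944]
tool_rot: [0.737, 0.676, -0.0, 0.0]
ft_force: [-0.1, -1.0, -3.0]
grip_width: 0.0278
grip_force: 30.0
```

Call:
move_arm:
  commands:
    - {"hand": 2, "travel": [0, 0, 0], "twist": [0, 0, 0]}
    - {"hand": 2, "travel": [0, 0, 0], "twist": [0, 0, 0]}
    - {"hand": 2, "travel": [0, 0, 0], "twist": [0, 0, 0]}
    - {"hand": 2, "travel": [0, 0, 0], "twist": [0, 0, 0]}

```text
time: 17.03
position: [0.639, 0.1001, 0.1943]
tool_rot: [0.737, 0.676, -0.0, 0.0]
ft_force: [0.1, -0.0, -2.4]
grip_width: 0.0278
grip_force: 30.0
```

Run:
```python
from h import *; from rig import robot
o=robot.get_obs();print(o['position'],phi(o));plan(o,[.6369,.1366,.0665],85.2)
```

```text
[0.63903049 0.10012362 0.19434607] 85.09034333959075
twist [-0.   0.  -0.1] travel [ 3.62 -0.52 12.78]
```

Call:
move_arm:
  commands:
    - {"hand": 2, "travel": [1.81, -0.26, 0], "twist": [0, 0, -0.1]}
    - {"hand": 2, "travel": [1.81, -0.26, 0], "twist": [0, 0, 0]}
    - {"hand": 2, "travel": [0, 0, 3], "twist": [0, 0, 0]}
    - {"hand": 2, "travel": [0, 0, 3], "twist": [0, 0, 0]}
    - {"hand": 2, "travel": [0, 0, 3], "twist": [0, 0, 0]}

```text
time: 17.45
position: [0.6375, 0.1376, 0.1043]
tool_rot: [0.736, 0.677, 0.001, 0.001]
ft_force: [-0.6, 0.1, -3.2]
grip_width: 0.028
grip_force: 30.0
```

Call:
move_arm:
  commands:
    - {"hand": 2, "travel": [0, 0, 2], "twist": [0, 0, 0]}
    - {"hand": 2, "travel": [0, 0, 1], "twist": [0, 0, 0]}
    - {"hand": 2, "travel": [0, 0, 0.5], "twist": [0, 0, 0]}
    - {"hand": 2, "travel": [0, 0, 0], "twist": [0, 0, 0]}
    - {"hand": 2, "travel": [0, 0, 0], "twist": [0, 0, 0]}

```text
time: 17.87
position: [0.638, 0.137, 0.0704]
tool_rot: [0.736, 0.677, 0.001, 0.001]
ft_force: [0.8, -0.1, -2.3]
grip_width: 0.0272
grip_force: 30.0
```

Call:
move_arm:
  commands:
    - {"hand": 2, "travel": [0, 0, 0], "twist": [0, 0, 0]}
    - {"hand": 2, "travel": [0, 0, 0], "twist": [0, 0, 0]}
    - {"hand": 2, "travel": [0, 0, 0], "twist": [0, 0, 0]}
    - {"hand": 2, "travel": [0, 0, 0], "twist": [0, 0, 0]}
    - {"hand": 2, "travel": [0, 0, 0], "twist": [0, 0, 0]}

```text
time: 18.28
position: [0.6371, 0.137, 0.0699]
tool_rot: [0.736, 0.677, 0.0, 0.0]
ft_force: [0.1, 0.1, -3.3]
grip_width: 0.0276
grip_force: 30.0
```

Run:
```python
from look import *
o=look('w7');plan(o,[.6369,.1366,.0657],85.2)
for n in('w4','w7'):
    f=pickle.load(open(n+'.pkl','rb'))[1]['frame'].astype(int)
    for r in(200,213): print(n,r,'L',f[r,264:292,:].mean(1).astype(int).tolist(),'R',f[r,352:376].mean(1).astype(int).tolist(),'redL',(f[r,264:276,0]-f[r,264:276,1]).tolist(),'redR',(f[r,362:376,0]-f[r,362:376,1]).tolist())
    print('c283',f[190:212,283].mean(1).astype(int).tolist())
```

```text
w7 18.2833 [0.6371 0.137  0.0699] 85.22 [ 1.e-04  9.e-04 -1.e+00] grip 0.027552380311444753 29.999492475762963 F [ 0.1  0.1 -3.3]
twist [ 0.1 -0.   0. ] travel [-0.04 -0.02  0.42]
w4 200 L [94, 96, 94, 94, 96, 106, 141, 178, 197, 201, 200, 201, 200, 199, 198, 198, 190, 170, 154, 149, 149, 149, 147, 146, 149, 150, 150, 146] R [142, 143, 144, 143, 143, 145, 142, 144, 144, 143, 142, 143, 144, 159, 181, 179, 148, 109, 92, 88, 87, 87, 86, 84] redL [122, 121, 122, 123, 118, 97, 43, 12, 3, 2, 1, 2] redR [4, 5, 6, 4, 4, 11, 42, 94, 125, 129, 130, 131, 130, 132]
w4 213 L [96, 93, 92, 98, 96, 95, 118, 160, 189, 202, 203, 204, 203, 200, 201, 201, 192, 178, 177, 179, 179, 177, 172, 158, 133, 100, 76, 60] R [60, 64, 65, 80, 93, 101, 123, 137, 143, 146, 155, 168, 176, 186, 189, 173, 137, 101, 89, 87, 82, 87, 88, 84] redL [120, 122, 123, 119, 122, 118, 84, 33, 8, 3, 4, 2] redR [6, 6, 4, 4, 6, 19, 62, 113, 129, 132, 138, 130, 128, 132]
c283 [92, 92, 92, 93, 108, 141, 171, 189, 188, 166, 149, 145, 143, 140, 128, 128, 147, 168, 175, 177, 177, 178]
w7 200 L [93, 91, 92, 91, 91, 92, 92, 92, 101, 138, 175, 196, 204, 204, 203, 203, 201, 201, 201, 191, 171, 152, 149, 147, 147, 141, 145, 145] R [144, 145, 145, 144, 146, 148, 148, 145, 145, 145, 149, 165, 187, 196, 197, 196, 194, 180, 146, 106, 95, 92, 93, 91] redL [129, 131, 132, 132, 131, 131, 128, 131, 117, 68, 22, 5] redR [4, 4, 2, 2, 1, 2, 4, 12, 46, 100, 118, 124, 122, 122]
w7 213 L [92, 91, 90, 89, 91, 94, 91, 92, 91, 103, 142, 180, 199, 205, 205, 200, 184, 175, 177, 181, 179, 177, 170, 150, 114, 81, 67, 56] R [57, 55, 56, 59, 71, 93, 121, 141, 156, 172, 179, 179, 183, 192, 197, 197, 189, 164, 126, 96, 95, 92, 93, 93] redL [129, 131, 131, 130, 129, 127, 128, 129, 126, 106, 50, 14] redR [3, 4, 4, 3, 2, 2, 8, 29, 74, 114, 118, 121, 121, 120]
c283 [86, 79, 73, 75, 93, 123, 158, 182, 190, 193, 191, 192, 191, 185, 163, 144, 154, 172, 178, 180, 180, 180]
```

The margins show about 6 px left and 5 px right, so it is centred, and the pose matches the target within 0.4 mm. Lower and release.

Call:
move_arm:
  commands:
    - {"hand": 2, "travel": [-0.04, 0, 0.2], "twist": [0, 0, 0]}
    - {"hand": 2, "travel": [0, 0, 0.2], "twist": [0, 0, 0]}
    - {"hand": 2, "travel": [0, 0, 0.05], "twist": [0, 0, 0]}
    - {"hand": 2, "travel": [0, 0, 0], "twist": [0, 0, 0]}
    - {"hand": 2, "travel": [0, 0, 0], "twist": [0, 0, 0]}

```text
time: 18.75
position: [0.6371, 0.1365, 0.0653]
tool_rot: [0.736, 0.677, 0.0, 0.0]
ft_force: [-0.9, 0.6, 2.6]
grip_width: 0.0277
grip_force: 30.0
```

Call:
move_arm:
  commands:
    - {"hand": 2, "travel": [0, 0, 0.05], "twist": [0, 0, 0]}
    - {"hand": 2, "travel": [0, 0, 0], "twist": [0, 0, 0]}
    - {"hand": 2, "travel": [0, 0, 0], "twist": [0, 0, 0]}

```text
time: 19.0
position: [0.6371, 0.1365, 0.0653]
tool_rot: [0.736, 0.677, 0.0, 0.0]
ft_force: [-2.3, 0.3, 6.6]
grip_width: 0.0276
grip_force: 30.0
```

Call:
move_arm:
  commands:
    - {"hand": 3.2, "travel": [0, 0, 0], "twist": [0, 0, 0]}
    - {"hand": 4, "travel": [0, 0, 0], "twist": [0, 0, 0]}
    - {"hand": 5, "travel": [0, 0, 0], "twist": [0, 0, 0]}
    - {"hand": 5, "travel": [0, 0, 0], "twist": [0, 0, 0]}
    - {"hand": 5, "travel": [0, 0, -1.5], "twist": [0, 0, 0]}

```text
time: 19.42
position: [0.6346, 0.1364, 0.0765]
tool_rot: [0.736, 0.677, -0.002, -0.002]
ft_force: [0.1, -0.0, -1.0]
grip_width: 0.0474
grip_force: 0.0
```

Call:
move_arm:
  commands:
    - {"hand": 5.5, "travel": [0, 0, -3.5], "twist": [0, 0, 0]}
    - {"hand": 5.5, "travel": [0, 0, -3.5], "twist": [0, 0, 0]}
    - {"hand": 5.5, "travel": [0, 0, -3.5], "twist": [0, 0, 0]}
    - {"hand": 5.5, "travel": [0, 0, 0], "twist": [0, 0, 0]}
    - {"hand": 5.5, "travel": [0, 0, 0], "twist": [0, 0, 0]}

```text
time: 19.83
position: [0.6386, 0.1367, 0.1872]
tool_rot: [0.736, 0.677, 0.002, 0.002]
ft_force: [-0.1, -0.3, 0.1]
grip_width: 0.0547
grip_force: 0.0
```

Call:
move_arm:
  commands:
    - {"hand": 5.5, "travel": [0, 0, 0], "twist": [0, 0, -7.07]}
    - {"hand": 5.5, "travel": [0, 0, 0], "twist": [0, 0, -7.07]}
    - {"hand": 5.5, "travel": [0, 0, 0], "twist": [0, 0, -7.07]}
    - {"hand": 5.5, "travel": [0, 0, 0], "twist": [0, 0, -7.07]}
    - {"hand": 5.5, "travel": [0, 0, 0], "twist": [0, 0, -7.07]}

```text
time: 20.25
position: [0.6355, 0.1365, 0.1821]
tool_rot: [0.493, 0.87, -0.001, -0.002]
ft_force: [0.2, -0.4, 0.5]
grip_width: 0.0552
grip_force: 0.0
```

Call:
move_arm:
  commands:
    - {"hand": 5.5, "travel": [0, 0, 0], "twist": [0, 0, -7.07]}
    - {"hand": 5.5, "travel": [0, 0, 0], "twist": [0, 0, -7.07]}
    - {"hand": 5.5, "travel": [0, 0, 0], "twist": [0, 0, -7.07]}
    - {"hand": 5.5, "travel": [0, 0, 0], "twist": [0, 0, -7.07]}
    - {"hand": 5.5, "travel": [0, 0, 0], "twist": [0, 0, -7.07]}

```text
time: 20.67
position: [0.6355, 0.1365, 0.1821]
tool_rot: [0.206, 0.979, -0.001, -0.002]
ft_force: [-0.3, 0.6, -0.8]
grip_width: 0.0549
grip_force: 0.0
```

Call:
move_arm:
  commands:
    - {"hand": 5.5, "travel": [1.96, 2.99, 0], "twist": [0, 0, 0]}
    - {"hand": 5.5, "travel": [1.96, 2.99, 0], "twist": [0, 0, 0]}
    - {"hand": 5.5, "travel": [1.96, 2.99, 0], "twist": [0, 0, 0]}
    - {"hand": 5.5, "travel": [1.96, 2.99, 0], "twist": [0, 0, 0]}
    - {"hand": 5.5, "travel": [1.96, 2.99, 0], "twist": [0, 0, 0]}

```text
time: 21.08
position: [0.6068, 0.314, 0.182]
tool_rot: [0.209, 0.978, -0.001, -0.002]
ft_force: [-0.3, 0.6, 1.2]
grip_width: 0.0549
grip_force: 0.0
```

Call:
move_arm:
  commands:
    - {"hand": 5.5, "travel": [1.96, 2.99, 0], "twist": [0, 0, 0]}
    - {"hand": 5.5, "travel": [0, 0, 0.8], "twist": [0, 0, 0]}
    - {"hand": 5.5, "travel": [0, 0, 0], "twist": [0, 0, 0]}
    - {"hand": 5.5, "travel": [0, 0, 0], "twist": [0, 0, 0]}
    - {"hand": 5.5, "travel": [0, 0, 0], "twist": [0, 0, 0]}

```text
time: 21.5
position: [0.6025, 0.3468, 0.1752]
tool_rot: [0.209, 0.978, -0.001, -0.001]
ft_force: [0.0, -0.7, -0.2]
grip_width: 0.055
grip_force: 0.0
```

Call:
move_arm:
  commands:
    - {"hand": 5.5, "travel": [0, 0, 0], "twist": [0, 0, 0]}
    - {"hand": 5.5, "travel": [0, 0, 0], "twist": [0, 0, 0]}
    - {"hand": 5.5, "travel": [0, 0, 0], "twist": [0, 0, 0]}
    - {"hand": 5.5, "travel": [0, 0, 0], "twist": [0, 0, 0]}
    - {"hand": 5.5, "travel": [0, 0, 0], "twist": [0, 0, 0]}

```text
time: 21.92
position: [0.603, 0.3479, 0.1767]
tool_rot: [0.209, 0.978, 0.0, 0.0]
ft_force: [0.0, -0.2, -0.6]
grip_width: 0.055
grip_force: 0.0
```

```bash
cat >> look.py <<'E'
def proj(n,X):
    o,c=pickle.load(open(n+'.pkl','rb'));T=np.linalg.inv(Ttool(o)@c['T_tool_cam']);p=T[:3,:3]@X+T[:3,3];f=200/np.tan(np.radians(c['fov_y']/2));return np.array([c['cx']+f*p[0]/p[2],c['cy']+f*p[1]/p[2]])
def holes(n,xy,yaw,z=.004):
    o,c=pickle.load(open(n+'.pkl','rb'))
    for it in range(3):
        a=np.radians(yaw);R=np.array([[np.cos(a),-np.sin(a)],[np.sin(a),np.cos(a)]])
        b=[blob(c['frame'],proj(n,np.r_[np.array(xy)+R@h,z]).round(),6) for h in([.027,.02],[.027,-.02],[-.027,.02],[-.027,-.02])]
        P=np.array([px(n,q,z) for q in b]);v=P[0]-P[2]+P[1]-P[3];yaw=np.degrees(np.arctan2(v[1],v[0]));xy=P[:,:2].mean(0)
    print('holes px',np.round(b,1).tolist(),'xy',xy.round(4),'yaw',round(yaw,2),'sides',[round(1000*np.linalg.norm(P[i]-P[j]),1) for i,j in((0,2),(1,3),(0,1),(2,3))]);return xy,yaw
E
python3 - <<'E'
from look import *
o=look('w8');holes('w8',(.603,.348),155.9)
o,c=pickle.load(open('w8.pkl','rb'))
cv2.imwrite('pics/m8.png',cv2.resize(c['frame'][120:260,240:420,::-1],None,fx=4,fy=4,interpolation=cv2.INTER_CUBIC))
E
```

```text
w8 21.9167 [0.603  0.3479 0.1767] 155.88 [-3.e-04  3.e-04 -1.e+00] grip 0.05499466250535635 0.0 F [ 0.  -0.2 -0.6]
holes px [[302.7, 163.6], [340.3, 164.0], [303.3, 211.5], [339.0, 211.3]] xy [0.6031 0.3466] yaw 155.34 sides [np.float64(53.9), np.float64(53.3), np.float64(40.2), np.float64(40.0)]
```

Call:
move_arm:
  commands:
    - {"hand": 5.5, "travel": [-0.06, -0.12, 3], "twist": [0, 0, 0.5]}
    - {"hand": 5.5, "travel": [0, 0, 3.5], "twist": [0, 0, 0]}
    - {"hand": 5.5, "travel": [0, 0, 3.4], "twist": [0, 0, 0]}
    - {"hand": 5.5, "travel": [0, 0, 2.3], "twist": [0, 0, 0]}
    - {"hand": 5.5, "travel": [0, 0, 1], "twist": [0, 0, 0]}

```text
time: 22.38
position: [0.6002, 0.3459, 0.0402]
tool_rot: [0.213, 0.977, -0.002, -0.003]
ft_force: [-0.8, -0.8, -1.0]
grip_width: 0.055
grip_force: 0.0
```

Call:
move_arm:
  commands:
    - {"hand": 5.5, "travel": [0, 0, 0], "twist": [0, 0, 0]}
    - {"hand": 5.5, "travel": [0, 0, 0], "twist": [0, 0, 0]}
    - {"hand": 5.5, "travel": [0, 0, 0], "twist": [0, 0, 0]}
    - {"hand": 5.5, "travel": [0, 0, 0], "twist": [0, 0, 0]}
    - {"hand": 5.5, "travel": [0, 0, 0], "twist": [0, 0, 0]}

```text
time: 22.8
position: [0.604, 0.3475, 0.0465]
tool_rot: [0.213, 0.977, 0.001, 0.002]
ft_force: [0.2, 0.0, 0.3]
grip_width: 0.0552
grip_force: 0.0
```

Call:
move_arm:
  commands:
    - {"hand": 2, "travel": [0, 0, 0], "twist": [0, 0, 0]}
    - {"hand": 2, "travel": [0, 0, 0], "twist": [0, 0, 0]}
    - {"hand": 2, "travel": [0, 0, 0], "twist": [0, 0, 0]}
    - {"hand": 2, "travel": [0, 0, 0], "twist": [0, 0, 0]}
    - {"hand": 2, "travel": [0, 0, 0], "twist": [0, 0, 0]}

```text
time: 23.22
position: [0.6027, 0.347, 0.0444]
tool_rot: [0.213, 0.977, -0.0, -0.0]
ft_force: [-0.5, 0.0, 1.1]
grip_width: 0.0295
grip_force: 0.0
```

Call:
move_arm:
  commands:
    - {"hand": 2, "travel": [0, 0, 0], "twist": [0, 0, 0]}
    - {"hand": 2, "travel": [0, 0, 0], "twist": [0, 0, 0]}
    - {"hand": 2, "travel": [0, 0, 0], "twist": [0, 0, 0]}

```text
time: 23.47
position: [0.6027, 0.3469, 0.0444]
tool_rot: [0.213, 0.977, -0.0, -0.0]
ft_force: [-0.8, -0.6, 1.1]
grip_width: 0.0278
grip_force: 30.0
```

Call:
move_arm:
  commands:
    - {"hand": 2, "travel": [0, 0, -1.5], "twist": [0, 0, 0]}
    - {"hand": 2, "travel": [0, 0, -3.5], "twist": [0, 0, 0]}
    - {"hand": 2, "travel": [0, 0, -3.5], "twist": [0, 0, 0]}
    - {"hand": 2, "travel": [0, 0, -3.5], "twist": [0, 0, 0]}
    - {"hand": 2, "travel": [0, 0, -3], "twist": [0, 0, 0]}

```text
time: 23.88
position: [0.6029, 0.3471, 0.1974]
tool_rot: [0.213, 0.977, 0.0, 0.001]
ft_force: [-0.1, -0.1, -1.9]
grip_width: 0.0279
grip_force: 30.0
```

Call:
move_arm:
  commands:
    - {"hand": 2, "travel": [0, 0, 0], "twist": [0, 0, 7.02]}
    - {"hand": 2, "travel": [0, 0, 0], "twist": [0, 0, 7.02]}
    - {"hand": 2, "travel": [0, 0, 0], "twist": [0, 0, 7.02]}
    - {"hand": 2, "travel": [0, 0, 0], "twist": [0, 0, 7.02]}
    - {"hand": 2, "travel": [0, 0, 0], "twist": [0, 0, 7.02]}

```text
time: 24.3
position: [0.6023, 0.3469, 0.1951]
tool_rot: [0.5, 0.866, -0.0, -0.0]
ft_force: [0.1, 0.5, -2.1]
grip_width: 0.028
grip_force: 30.0
```

Call:
move_arm:
  commands:
    - {"hand": 2, "travel": [0, 0, 0], "twist": [0, 0, 7.02]}
    - {"hand": 2, "travel": [0, 0, 0], "twist": [0, 0, 7.02]}
    - {"hand": 2, "travel": [0, 0, 0], "twist": [0, 0, 7.02]}
    - {"hand": 2, "travel": [0, 0, 0], "twist": [0, 0, 7.02]}
    - {"hand": 2, "travel": [0, 0, 0], "twist": [0, 0, 7.02]}

```text
time: 24.72
position: [0.6023, 0.3469, 0.1948]
tool_rot: [0.738, 0.675, -0.0, -0.0]
ft_force: [0.6, -0.5, -2.2]
grip_width: 0.0275
grip_force: 30.0
```

Call:
move_arm:
  commands:
    - {"hand": 2, "travel": [-3.5, 0.43, 0], "twist": [0, 0, 0]}
    - {"hand": 2, "travel": [-3.5, 0.43, 0], "twist": [0, 0, 0]}
    - {"hand": 2, "travel": [-3.5, 0.43, 0], "twist": [0, 0, 0]}
    - {"hand": 2, "travel": [-3.5, 0.43, 0], "twist": [0, 0, 0]}
    - {"hand": 2, "travel": [-3.5, 0.43, 0], "twist": [0, 0, 0]}

```text
time: 25.13
position: [0.6091, 0.1695, 0.195]
tool_rot: [0.736, 0.677, -0.0, 0.0]
ft_force: [0.9, 0.2, -2.5]
grip_width: 0.0277
grip_force: 30.0
```

Call:
move_arm:
  commands:
    - {"hand": 2, "travel": [-3.5, 0.43, 0], "twist": [0, 0, 0]}
    - {"hand": 2, "travel": [-3.5, 0.43, 0], "twist": [0, 0, 0]}
    - {"hand": 2, "travel": [-3.5, 0.43, 0], "twist": [0, 0, 0]}
    - {"hand": 2, "travel": [-3.5, 0.43, 0], "twist": [0, 0, 0]}
    - {"hand": 2, "travel": [-3.5, 0.43, 0], "twist": [0, 0, 0]}

```text
time: 25.55
position: [0.616, -0.007, 0.1951]
tool_rot: [0.736, 0.677, 0.0, 0.0]
ft_force: [0.3, -0.3, -1.7]
grip_width: 0.0279
grip_force: 30.0
```

Call:
move_arm:
  commands:
    - {"hand": 2, "travel": [-3.5, 0.43, 0], "twist": [0, 0, 0]}
    - {"hand": 2, "travel": [-2.5, 0.3, 0], "twist": [0, 0, 0]}
    - {"hand": 2, "travel": [-1, 0.13, 0], "twist": [0, 0, 0]}
    - {"hand": 2, "travel": [0, 0, 0], "twist": [0, 0, 0]}
    - {"hand": 2, "travel": [0, 0, 0], "twist": [0, 0, 0]}

```text
time: 25.97
position: [0.6188, -0.0754, 0.1946]
tool_rot: [0.736, 0.677, 0.0, -0.001]
ft_force: [-0.1, 1.3, -2.3]
grip_width: 0.028
grip_force: 30.0
```

Call:
move_arm:
  commands:
    - {"hand": 2, "travel": [0, 0, 0], "twist": [0, 0, 0]}
    - {"hand": 2, "travel": [0, 0, 0], "twist": [0, 0, 0]}
    - {"hand": 2, "travel": [0, 0, 0], "twist": [0, 0, 0]}
    - {"hand": 2, "travel": [0, 0, 0], "twist": [0, 0, 0]}
    - {"hand": 2, "travel": [0, 0, 0], "twist": [0, 0, 0]}

```text
time: 26.38
position: [0.6192, -0.0749, 0.1944]
tool_rot: [0.736, 0.677, 0.0, -0.0]
ft_force: [0.2, -0.8, -2.3]
grip_width: 0.028
grip_force: 30.0
```

Run:
```python
from look import *
o=look('w9');plan(o,[.6188,-.0762,.0695],85.2)
```

```text
w9 26.3833 [ 0.6192 -0.0749  0.1944] 85.29 [ 1.e-04 -1.e-04 -1.e+00] grip 0.028046594135564533 29.979385226033628 F [ 0.2 -0.8 -2.3]
twist [-0.  -0.   0.1] travel [-0.13 -0.02 12.49]
```

Call:
move_arm:
  commands:
    - {"hand": 2, "travel": [-0.13, -0.02, 3], "twist": [0, 0, 0.1]}
    - {"hand": 2, "travel": [0, 0, 3.5], "twist": [0, 0, 0]}
    - {"hand": 2, "travel": [0, 0, 3.5], "twist": [0, 0, 0]}
    - {"hand": 2, "travel": [0, 0, 1.7], "twist": [0, 0, 0]}
    - {"hand": 2, "travel": [0, 0, 0.8], "twist": [0, 0, 0]}

```text
time: 26.85
position: [0.6166, -0.0763, 0.0659]
tool_rot: [0.737, 0.676, -0.002, -0.003]
ft_force: [0.5, 1.2, -1.2]
grip_width: 0.0277
grip_force: 30.0
```

Call:
move_arm:
  commands:
    - {"hand": 2, "travel": [0, 0, 0], "twist": [0, 0, 0]}
    - {"hand": 2, "travel": [0, 0, 0], "twist": [0, 0, 0]}
    - {"hand": 2, "travel": [0, 0, 0], "twist": [0, 0, 0]}
    - {"hand": 2, "travel": [0, 0, 0], "twist": [0, 0, 0]}
    - {"hand": 2, "travel": [0, 0, 0], "twist": [0, 0, 0]}

```text
time: 27.27
position: [0.6199, -0.0774, 0.0709]
tool_rot: [0.737, 0.676, 0.001, 0.001]
ft_force: [-0.1, 0.4, -1.7]
grip_width: 0.0276
grip_force: 30.0
```

Call:
move_arm:
  commands:
    - {"hand": 2, "travel": [0, 0, 0], "twist": [0, 0, 0]}
    - {"hand": 2, "travel": [0, 0, 0], "twist": [0, 0, 0]}
    - {"hand": 2, "travel": [0, 0, 0], "twist": [0, 0, 0]}

```text
time: 27.52
position: [0.619, -0.0772, 0.0698]
tool_rot: [0.737, 0.676, 0.0, 0.0]
ft_force: [0.2, -0.2, -2.3]
grip_width: 0.0276
grip_force: 30.0
```

Run:
```python
from look import *
o=look('w10');plan(o,[.6188,-.0762,.0655],85.2)
try: holes('w9',(.4952,-.0663),-94.8,.021)
except Exception as e: print(e)
o,c=pickle.load(open('w10.pkl','rb'))
cv2.imwrite('pics/m10.png',cv2.resize(c['frame'][165:265,255:385,::-1],None,fx=6,fy=6,interpolation=cv2.INTER_CUBIC))
```

```text
w10 27.5167 [ 0.619  -0.0772  0.0698] 85.12 [-2.e-04  6.e-04 -1.e+00] grip 0.02761216412928533 29.982263990677893 F [ 0.2 -0.2 -2.3]
twist [ 0.   0.  -0.1] travel [ 0.1  -0.03  0.43]
holes px [[229.7, 212.2], [194.1, 212.1], [225.3, 164.5], [188.0, 164.5]] xy [ 0.4951 -0.0659] yaw -94.98 sides [np.float64(53.9), np.float64(53.8), np.float64(40.0), np.float64(39.9)]
```

View pics/m10.png

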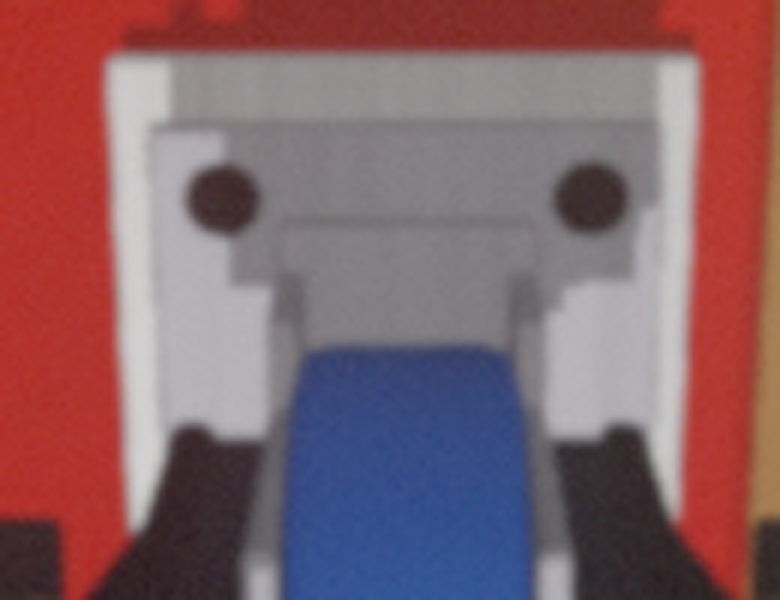

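The far plate measures (0.4951, −0.0659), matching the rigid prediction. In the crop the flange edges are at 152–660 (row 127) and the plate's at 107–699 (row 57).

Run:
```python
from look import *
rel('w10',(255,165),6,(152,660,127),(107,699,57),.0294,.021,85.2)
```

```text
widths 0.05415747679439985 0.06518238343579456
need x 0.8597246309507527 y -0.31245687415773765
```

Call:
move_arm:
  commands:
    - {"hand": 2, "travel": [0.09, -0.03, 0.2], "twist": [0, 0, -0.1]}
    - {"hand": 2, "travel": [0, 0, 0.2], "twist": [0, 0, 0]}
    - {"hand": 2, "travel": [0, 0, 0.05], "twist": [0, 0, 0]}
    - {"hand": 2, "travel": [0, 0, 0], "twist": [0, 0, 0]}
    - {"hand": 2, "travel": [0, 0, 0], "twist": [0, 0, 0]}

```text
time: 27.98
position: [0.6187, -0.0761, 0.0653]
tool_rot: [0.736, 0.677, 0.0, 0.0]
ft_force: [-0.6, 0.4, 4.0]
grip_width: 0.0277
grip_force: 30.0
```

Call:
move_arm:
  commands:
    - {"hand": 2, "travel": [0, 0, 0.05], "twist": [0, 0, 0]}
    - {"hand": 2, "travel": [0, 0, 0], "twist": [0, 0, 0]}
    - {"hand": 2, "travel": [0, 0, 0], "twist": [0, 0, 0]}

```text
time: 28.23
position: [0.6187, -0.0761, 0.0653]
tool_rot: [0.736, 0.677, 0.0, 0.0]
ft_force: [-1.8, 1.0, 6.8]
grip_width: 0.0282
grip_force: 30.0
```

Call:
move_arm:
  commands:
    - {"hand": 3.2, "travel": [0, 0, 0], "twist": [0, 0, 0]}
    - {"hand": 4, "travel": [0, 0, 0], "twist": [0, 0, 0]}
    - {"hand": 5, "travel": [0, 0, 0], "twist": [0, 0, 0]}
    - {"hand": 5, "travel": [0, 0, 0], "twist": [0, 0, 0]}
    - {"hand": 5, "travel": [0, 0, -1.5], "twist": [0, 0, 0]}

```text
time: 28.65
position: [0.6165, -0.0757, 0.0766]
tool_rot: [0.736, 0.677, -0.002, -0.003]
ft_force: [-0.0, 0.6, -0.3]
grip_width: 0.0475
grip_force: 0.0
```

Call:
move_arm:
  commands:
    - {"hand": 5.5, "travel": [0, 0, -3.5], "twist": [0, 0, 0]}
    - {"hand": 5.5, "travel": [0, 0, -3.5], "twist": [0, 0, 0]}
    - {"hand": 5.5, "travel": [0, 0, -3.5], "twist": [0, 0, 0]}
    - {"hand": 5.5, "travel": [0, 0, 0], "twist": [0, 0, 6.78]}
    - {"hand": 5.5, "travel": [0, 0, 0], "twist": [0, 0, 6.78]}

```text
time: 29.07
position: [0.6205, -0.0768, 0.1874]
tool_rot: [0.812, 0.583, 0.002, 0.003]
ft_force: [0.1, -0.2, 0.2]
grip_width: 0.0549
grip_force: 0.0
```

Call:
move_arm:
  commands:
    - {"hand": 5.5, "travel": [0, 0, 0], "twist": [0, 0, 6.78]}
    - {"hand": 5.5, "travel": [0, 0, 0], "twist": [0, 0, 6.78]}
    - {"hand": 5.5, "travel": [0, 0, 0], "twist": [0, 0, 6.78]}
    - {"hand": 5.5, "travel": [0, 0, 0], "twist": [0, 0, 6.78]}
    - {"hand": 5.5, "travel": [0, 0, 0], "twist": [0, 0, 6.78]}

```text
time: 29.48
position: [0.6185, -0.0762, 0.184]
tool_rot: [0.947, 0.321, -0.0, -0.0]
ft_force: [1.0, -0.5, 0.5]
grip_width: 0.0548
grip_force: 0.0
```

Call:
move_arm:
  commands:
    - {"hand": 5.5, "travel": [0, 0, 0], "twist": [0, 0, 6.78]}
    - {"hand": 5.5, "travel": [-0.35, -3.65, 0], "twist": [0, 0, 0]}
    - {"hand": 5.5, "travel": [-0.35, -3.65, 0], "twist": [0, 0, 0]}
    - {"hand": 5.5, "travel": [-0.35, -3.65, 0], "twist": [0, 0, 0]}
    - {"hand": 5.5, "travel": [-0.35, -3.65, 0], "twist": [0, 0, 0]}

```text
time: 29.9
position: [0.5303, 0.0426, 0.184]
tool_rot: [0.964, 0.267, -0.0, -0.0]
ft_force: [0.9, 0.1, 0.8]
grip_width: 0.0546
grip_force: 0.0
```

Call:
move_arm:
  commands:
    - {"hand": 5.5, "travel": [-0.35, -3.65, 0], "twist": [0, 0, 0]}
    - {"hand": 5.5, "travel": [-0.35, -3.65, 0], "twist": [0, 0, 0]}
    - {"hand": 5.5, "travel": [-0.35, -3.65, 0], "twist": [0, 0, 0]}
    - {"hand": 5.5, "travel": [-0.35, -3.65, 0], "twist": [0, 0, 0]}
    - {"hand": 5.5, "travel": [-0.35, -3.65, 0], "twist": [0, 0, 0]}

```text
time: 30.32
position: [0.4214, 0.1903, 0.1843]
tool_rot: [0.964, 0.267, 0.0, -0.0]
ft_force: [0.1, -0.1, -0.2]
grip_width: 0.055
grip_force: 0.0
```

Call:
move_arm:
  commands:
    - {"hand": 5.5, "travel": [-0.35, -3.65, 0], "twist": [0, 0, 0]}
    - {"hand": 5.5, "travel": [-0.35, -3.65, 0], "twist": [0, 0, 0]}
    - {"hand": 5.5, "travel": [-0.35, -3.65, 0], "twist": [0, 0, 0]}
    - {"hand": 5.5, "travel": [0, 0, 0.5], "twist": [0, 0, 0]}
    - {"hand": 5.5, "travel": [0, 0, 0], "twist": [0, 0, 0]}

```text
time: 30.73
position: [0.3555, 0.2787, 0.1788]
tool_rot: [0.963, 0.269, -0.001, 0.0]
ft_force: [0.2, 0.0, -1.0]
grip_width: 0.0552
grip_force: 0.0
```

Call:
move_arm:
  commands:
    - {"hand": 5.5, "travel": [0, 0, 0], "twist": [0, 0, 0]}
    - {"hand": 5.5, "travel": [0, 0, 0], "twist": [0, 0, 0]}
    - {"hand": 5.5, "travel": [0, 0, 0], "twist": [0, 0, 0]}
    - {"hand": 5.5, "travel": [0, 0, 0], "twist": [0, 0, 0]}
    - {"hand": 5.5, "travel": [0, 0, 0], "twist": [0, 0, 0]}

```text
time: 31.15
position: [0.358, 0.277, 0.1794]
tool_rot: [0.964, 0.266, 0.0, 0.0]
ft_force: [-0.3, 1.1, -0.0]
grip_width: 0.055
grip_force: 0.0
```

Call:
move_arm:
  commands:
    - {"hand": 5.5, "travel": [0, 0, 0], "twist": [0, 0, 0]}
    - {"hand": 5.5, "travel": [0, 0, 0], "twist": [0, 0, 0]}
    - {"hand": 5.5, "travel": [0, 0, 0], "twist": [0, 0, 0]}

```text
time: 31.4
position: [0.3573, 0.2775, 0.1794]
tool_rot: [0.964, 0.267, -0.0, -0.0]
ft_force: [-0.8, 0.4, 0.3]
grip_width: 0.0552
grip_force: 0.0
```

Run:
```python
from look import *
o=look('w11');xy,y=holes('w11',(.357,.277),31);plan(o,[*xy,.0444],y)
```

```text
w11 31.4 [0.3573 0.2775 0.1794] 30.95 [-0. -0. -1.] grip 0.05519396328980975 0.0 F [-0.8  0.4  0.3]
holes px [[306.3, 161.3], [343.5, 161.2], [307.4, 209.0], [343.0, 208.8]] xy [0.3599 0.2763] yaw 31.35 sides [np.float64(53.8), np.float64(53.9), np.float64(39.9), np.float64(40.1)]
twist [-0.   0.  -0.4] travel [ 0.16  0.24 13.5 ]
```

Call:
move_arm:
  commands:
    - {"hand": 5.5, "travel": [0.16, 0.24, 3], "twist": [0, 0, -0.4]}
    - {"hand": 5.5, "travel": [0, 0, 3.5], "twist": [0, 0, 0]}
    - {"hand": 5.5, "travel": [0, 0, 3.5], "twist": [0, 0, 0]}
    - {"hand": 5.5, "travel": [0, 0, 2.5], "twist": [0, 0, 0]}
    - {"hand": 5.5, "travel": [0, 0, 1], "twist": [0, 0, 0]}

```text
time: 31.87
position: [0.3583, 0.2758, 0.0414]
tool_rot: [0.963, 0.27, -0.003, 0.0]
ft_force: [-0.1, 0.1, 0.3]
grip_width: 0.0552
grip_force: 0.0
```

Call:
move_arm:
  commands:
    - {"hand": 5.5, "travel": [0, 0, 0], "twist": [0, 0, 0]}
    - {"hand": 5.5, "travel": [0, 0, 0], "twist": [0, 0, 0]}
    - {"hand": 5.5, "travel": [0, 0, 0], "twist": [0, 0, 0]}
    - {"hand": 5.5, "travel": [0, 0, 0], "twist": [0, 0, 0]}
    - {"hand": 5.5, "travel": [0, 0, 0], "twist": [0, 0, 0]}

```text
time: 32.28
position: [0.3605, 0.2769, 0.0454]
tool_rot: [0.963, 0.27, 0.001, -0.0]
ft_force: [-0.4, -0.7, 0.6]
grip_width: 0.0551
grip_force: 0.0
```

Call:
move_arm:
  commands:
    - {"hand": 2, "travel": [0, 0, 0], "twist": [0, 0, 0]}
    - {"hand": 2, "travel": [0, 0, 0], "twist": [0, 0, 0]}
    - {"hand": 2, "travel": [0, 0, 0], "twist": [0, 0, 0]}
    - {"hand": 2, "travel": [0, 0, 0], "twist": [0, 0, 0]}
    - {"hand": 2, "travel": [0, 0, 0], "twist": [0, 0, 0]}

```text
time: 32.7
position: [0.3598, 0.2765, 0.0445]
tool_rot: [0.963, 0.27, 0.0, -0.0]
ft_force: [-0.7, -0.2, -0.6]
grip_width: 0.0295
grip_force: 0.0
```

Call:
move_arm:
  commands:
    - {"hand": 2, "travel": [0, 0, 0], "twist": [0, 0, 0]}
    - {"hand": 2, "travel": [0, 0, 0], "twist": [0, 0, 0]}
    - {"hand": 2, "travel": [0, 0, 0], "twist": [0, 0, 0]}

```text
time: 32.95
position: [0.3598, 0.2765, 0.0444]
tool_rot: [0.963, 0.27, 0.0, 0.0]
ft_force: [0.0, -1.3, 2.3]
grip_width: 0.0279
grip_force: 30.0
```

Call:
move_arm:
  commands:
    - {"hand": 2, "travel": [0, 0, -1.5], "twist": [0, 0, 0]}
    - {"hand": 2, "travel": [0, 0, -3.5], "twist": [0, 0, 0]}
    - {"hand": 2, "travel": [0, 0, -3.5], "twist": [0, 0, 0]}
    - {"hand": 2, "travel": [0, 0, -3.5], "twist": [0, 0, 0]}
    - {"hand": 2, "travel": [0, 0, -3], "twist": [0, 0, 0]}

```text
time: 33.37
position: [0.3592, 0.2763, 0.1959]
tool_rot: [0.963, 0.27, -0.0, -0.0]
ft_force: [1.5, -0.0, -2.4]
grip_width: 0.0279
grip_force: 30.0
```

Call:
move_arm:
  commands:
    - {"hand": 2, "travel": [0, 0, 0], "twist": [0, 0, -6.73]}
    - {"hand": 2, "travel": [0, 0, 0], "twist": [0, 0, -6.73]}
    - {"hand": 2, "travel": [0, 0, 0], "twist": [0, 0, -6.73]}
    - {"hand": 2, "travel": [0, 0, 0], "twist": [0, 0, -6.73]}
    - {"hand": 2, "travel": [0, 0, 0], "twist": [0, 0, -6.73]}

```text
time: 33.78
position: [0.3589, 0.2762, 0.1939]
tool_rot: [0.842, 0.54, -0.001, -0.0]
ft_force: [0.5, -0.7, -3.1]
grip_width: 0.0279
grip_force: 30.0
```

Call:
move_arm:
  commands:
    - {"hand": 2, "travel": [0, 0, 0], "twist": [0, 0, -6.73]}
    - {"hand": 2, "travel": [0, 0, 0], "twist": [0, 0, -6.73]}
    - {"hand": 2, "travel": [0, 0, 0], "twist": [0, 0, -6.73]}
    - {"hand": 2, "travel": [-3.3, 1.64, 0], "twist": [0, 0, 0]}
    - {"hand": 2, "travel": [-3.3, 1.64, 0], "twist": [0, 0, 0]}

```text
time: 34.2
position: [0.3858, 0.2084, 0.1938]
tool_rot: [0.734, 0.679, -0.001, -0.0]
ft_force: [1.1, -0.3, -2.0]
grip_width: 0.0278
grip_force: 30.0
```

Call:
move_arm:
  commands:
    - {"hand": 2, "travel": [-3.3, 1.64, 0], "twist": [0, 0, 0]}
    - {"hand": 2, "travel": [-3.3, 1.64, 0], "twist": [0, 0, 0]}
    - {"hand": 2, "travel": [-3.3, 1.64, 0], "twist": [0, 0, 0]}
    - {"hand": 2, "travel": [-3.3, 1.64, 0], "twist": [0, 0, 0]}
    - {"hand": 2, "travel": [-3.3, 1.64, 0], "twist": [0, 0, 0]}

```text
time: 34.62
position: [0.4544, 0.0351, 0.1938]
tool_rot: [0.736, 0.677, -0.001, -0.001]
ft_force: [0.7, 0.0, -2.7]
grip_width: 0.0278
grip_force: 30.0
```

Call:
move_arm:
  commands:
    - {"hand": 2, "travel": [-3.3, 1.64, 0], "twist": [0, 0, 0]}
    - {"hand": 2, "travel": [-3.3, 1.64, 0], "twist": [0, 0, 0]}
    - {"hand": 2, "travel": [-3.3, 1.64, 0], "twist": [0, 0, 0]}
    - {"hand": 2, "travel": [0, 0, 0], "twist": [0, 0, 0]}
    - {"hand": 2, "travel": [0, 0, 0], "twist": [0, 0, 0]}

```text
time: 35.03
position: [0.496, -0.0679, 0.1937]
tool_rot: [0.737, 0.676, -0.0, -0.0]
ft_force: [-1.3, 0.3, -3.0]
grip_width: 0.0275
grip_force: 30.0
```

Call:
move_arm:
  commands:
    - {"hand": 2, "travel": [0, 0, 0], "twist": [0, 0, 0]}
    - {"hand": 2, "travel": [0, 0, 0], "twist": [0, 0, 0]}
    - {"hand": 2, "travel": [0, 0, 0], "twist": [0, 0, 0]}
    - {"hand": 2, "travel": [0, 0, 0], "twist": [0, 0, 0]}
    - {"hand": 2, "travel": [0, 0, 0], "twist": [0, 0, 0]}

```text
time: 35.45
position: [0.4954, -0.065, 0.1944]
tool_rot: [0.735, 0.678, -0.0, -0.0]
ft_force: [-0.6, -0.6, -2.6]
grip_width: 0.0279
grip_force: 30.0
```

Run:
```python
from look import *
o=look('w12');plan(o,[.4952,-.0661,.0695],85.2)
```

```text
w12 35.45 [ 0.4954 -0.065   0.1944] 85.31 [ 1.e-04 -3.e-04 -1.e+00] grip 0.02792432525385342 30.00002609565854 F [-0.6 -0.6 -2.6]
twist [-0.  -0.   0.1] travel [-1.100e-01 -1.000e-02  1.249e+01]
```

Call:
move_arm:
  commands:
    - {"hand": 2, "travel": [-0.05, 0, 3], "twist": [0, 0, 0]}
    - {"hand": 2, "travel": [0, 0, 3.5], "twist": [0, 0, 0]}
    - {"hand": 2, "travel": [0, 0, 3.5], "twist": [0, 0, 0]}
    - {"hand": 2, "travel": [0, 0, 1.7], "twist": [0, 0, 0]}
    - {"hand": 2, "travel": [0, 0, 0.8], "twist": [0, 0, 0]}

```text
time: 35.92
position: [0.4941, -0.0657, 0.0669]
tool_rot: [0.736, 0.677, -0.001, -0.002]
ft_force: [-0.2, 0.6, -2.7]
grip_width: 0.0273
grip_force: 30.0
```

Call:
move_arm:
  commands:
    - {"hand": 2, "travel": [0, 0, 0], "twist": [0, 0, 0]}
    - {"hand": 2, "travel": [0, 0, 0], "twist": [0, 0, 0]}
    - {"hand": 2, "travel": [0, 0, 0], "twist": [0, 0, 0]}
    - {"hand": 2, "travel": [0, 0, 0], "twist": [0, 0, 0]}
    - {"hand": 2, "travel": [0, 0, 0], "twist": [0, 0, 0]}

```text
time: 36.33
position: [0.4965, -0.0668, 0.0707]
tool_rot: [0.736, 0.677, 0.001, 0.001]
ft_force: [0.7, 0.0, -1.6]
grip_width: 0.0276
grip_force: 30.0
```

Call:
move_arm:
  commands:
    - {"hand": 2, "travel": [0, 0, 0], "twist": [0, 0, 0]}
    - {"hand": 2, "travel": [0, 0, 0], "twist": [0, 0, 0]}
    - {"hand": 2, "travel": [0, 0, 0], "twist": [0, 0, 0]}
    - {"hand": 2, "travel": [0, 0, 0], "twist": [0, 0, 0]}
    - {"hand": 2, "travel": [0, 0, 0], "twist": [0, 0, 0]}

```text
time: 36.75
position: [0.4956, -0.0665, 0.0694]
tool_rot: [0.736, 0.677, 0.0, 0.0]
ft_force: [-1.1, 0.0, -2.4]
grip_width: 0.028
grip_force: 30.0
```

Run:
```python
from look import *
o=look('w13');plan(o,[.4952,-.0661,.0653],85.2)
# scanline edges, same way as w10 (placed +0.86mm x, -0.3mm y from there)
for n in('w10','w13'):
    f=pickle.load(open(n+'.pkl','rb'))[1]['frame'].astype(int);r=212
    print(n,'L',f[r,270:290].mean(1).astype(int).tolist(),'redL',(f[r,266:282,0]-f[r,266:282,1]).tolist(),'R',f[r,354:376].mean(1).astype(int).tolist(),'redR',(f[r,364:380,0]-f[r,364:380,1]).tolist())
    print('c330',f[165:195,330].mean(1).astype(int).tolist())
```

```text
w13 36.75 [ 0.4956 -0.0665  0.0694] 85.22 [ 0.  0. -1.] grip 0.027960867804892615 30.0000538257882 F [-1.1  0.  -2.4]
twist [ 0. -0.  0.] travel [ 0.04 -0.05  0.41]
w10 L [93, 93, 91, 111, 148, 184, 201, 204, 206, 200, 184, 174, 177, 179, 179, 180, 179, 178, 179, 177] redL [126, 126, 125, 130, 124, 126, 126, 97, 43, 11, 4, 3, 3, 3, 3, 5] R [168, 166, 164, 163, 164, 165, 167, 175, 177, 178, 180, 191, 196, 196, 190, 163, 129, 102, 99, 97, 98, 98] redR [3, 1, 1, 2, 7, 30, 76, 116, 121, 122, 125, 121, 119, 122, 115, 113]
c330 [72, 72, 68, 72, 70, 74, 73, 76, 102, 126, 140, 142, 144, 144, 144, 144, 145, 143, 143, 137, 124, 124, 128, 130, 129, 130, 127, 130, 130, 130]
w13 L [106, 103, 109, 135, 175, 205, 215, 218, 216, 210, 193, 182, 186, 188, 190, 190, 189, 187, 188, 188] redL [129, 134, 132, 131, 128, 131, 124, 82, 31, 9, 3, 1, 2, 3, 2, 4] R [183, 174, 153, 141, 140, 141, 155, 171, 186, 189, 192, 201, 208, 207, 196, 163, 128, 105, 102, 102, 98, 102] redR [4, 3, 2, 3, 10, 40, 92, 126, 132, 134, 139, 134, 136, 136, 136, 136]
c330 [77, 76, 76, 77, 80, 80, 78, 81, 97, 124, 145, 153, 152, 154, 152, 152, 152, 152, 147, 135, 133, 134, 137, 135, 138, 137, 138, 139, 136, 138]
```

Call:
move_arm:
  commands:
    - {"hand": 2, "travel": [0.04, -0.04, 0.2], "twist": [0, 0, 0]}
    - {"hand": 2, "travel": [0, 0, 0.2], "twist": [0, 0, 0]}
    - {"hand": 2, "travel": [0, 0, 0.05], "twist": [0, 0, 0]}
    - {"hand": 2, "travel": [0, 0, 0], "twist": [0, 0, 0]}
    - {"hand": 2, "travel": [0, 0, 0], "twist": [0, 0, 0]}

```text
time: 37.22
position: [0.4952, -0.066, 0.0654]
tool_rot: [0.736, 0.677, -0.0, -0.0]
ft_force: [-1.5, 0.1, 4.9]
grip_width: 0.0276
grip_force: 30.0
```

Call:
move_arm:
  commands:
    - {"hand": 2, "travel": [0, 0, 0.05], "twist": [0, 0, 0]}
    - {"hand": 2, "travel": [0, 0, 0], "twist": [0, 0, 0]}
    - {"hand": 2, "travel": [0, 0, 0], "twist": [0, 0, 0]}

```text
time: 37.47
position: [0.4953, -0.0661, 0.0654]
tool_rot: [0.736, 0.677, 0.0, 0.0]
ft_force: [-1.7, 2.0, 8.5]
grip_width: 0.0277
grip_force: 30.0
```

Call:
move_arm:
  commands:
    - {"hand": 3.2, "travel": [0, 0, 0], "twist": [0, 0, 0]}
    - {"hand": 4, "travel": [0, 0, 0], "twist": [0, 0, 0]}
    - {"hand": 5, "travel": [0, 0, 0], "twist": [0, 0, 0]}
    - {"hand": 5, "travel": [0, 0, 0], "twist": [0, 0, 0]}
    - {"hand": 5, "travel": [0, 0, -1.5], "twist": [0, 0, 0]}

```text
time: 37.88
position: [0.4938, -0.0657, 0.0775]
tool_rot: [0.736, 0.677, -0.001, -0.002]
ft_force: [0.3, -0.6, -1.2]
grip_width: 0.0475
grip_force: 0.0
```

Call:
move_arm:
  commands:
    - {"hand": 5.5, "travel": [0, 0, -3.5], "twist": [0, 0, 0]}
    - {"hand": 5.5, "travel": [0, 0, -3.5], "twist": [0, 0, 0]}
    - {"hand": 5.5, "travel": [0, 0, -3.5], "twist": [0, 0, 0]}
    - {"hand": 5.5, "travel": [0, 0, -3.5], "twist": [0, 0, 0]}
    - {"hand": 5.5, "travel": [-1.5, 3, -2], "twist": [0, 0, 0]}

```text
time: 38.3
position: [0.5193, -0.0803, 0.2421]
tool_rot: [0.735, 0.678, -0.001, -0.003]
ft_force: [0.2, 0.0, -1.4]
grip_width: 0.0544
grip_force: 0.0
```

Call:
move_arm:
  commands:
    - {"hand": 5.5, "travel": [-2, 3, -1], "twist": [0, 0, 0]}
    - {"hand": 5.5, "travel": [-2, 1, -2], "twist": [0, 0, 0]}
    - {"hand": 5.5, "travel": [-2, 0, -2], "twist": [0, 0, 0]}
    - {"hand": 5.5, "travel": [0, 0, 0], "twist": [0, 0, 0]}
    - {"hand": 5.5, "travel": [0, 0, 0], "twist": [0, 0, 0]}

```text
time: 38.72
position: [0.559, -0.1474, 0.2897]
tool_rot: [0.737, 0.676, 0.0, 0.001]
ft_force: [0.1, 0.8, -0.5]
grip_width: 0.055
grip_force: 0.0
```

Call:
move_arm:
  commands:
    - {"hand": 5.5, "travel": [0, 0, 0], "twist": [0, 0, 0]}
    - {"hand": 5.5, "travel": [0, 0, 0], "twist": [0, 0, 0]}
    - {"hand": 5.5, "travel": [0, 0, 0], "twist": [0, 0, 0]}
    - {"hand": 5.5, "travel": [0, 0, 0], "twist": [0, 0, 0]}
    - {"hand": 5.5, "travel": [0, 0, 0], "twist": [0, 0, 0]}

```text
time: 39.13
position: [0.5585, -0.1459, 0.2887]
tool_rot: [0.736, 0.677, -0.0, -0.001]
ft_force: [0.2, 0.6, 0.4]
grip_width: 0.0551
grip_force: 0.0
```

Call:
move_arm:
  commands:
    - {"hand": 5.5, "travel": [0, 0, 0], "twist": [0, 0, 0]}
    - {"hand": 5.5, "travel": [0, 0, 0], "twist": [0, 0, 0]}
    - {"hand": 5.5, "travel": [0, 0, 0], "twist": [0, 0, 0]}
    - {"hand": 5.5, "travel": [0, 0, 0], "twist": [0, 0, 0]}

```text
time: 39.47
position: [0.5588, -0.1467, 0.2894]
tool_rot: [0.736, 0.677, 0.0, 0.0]
ft_force: [1.0, -1.3, -0.3]
grip_width: 0.0552
grip_force: 0.0
```

Run:
```python
from look import *
look('w14')
o,c=pickle.load(open('w14.pkl','rb'));cv2.imwrite('pics/m14.png',cv2.resize(c['frame'][0:290,180:480,::-1],None,fx=2.05,fy=2.05,interpolation=cv2.INTER_CUBIC))
for p in((.5121,.1330),(.6357,.1226),(.4952,-.0663),(.6188,-.0767)):
    try: holes('w14',p,-94.9,.025)
    except Exception as e: print(e)
```

```text
w14 39.4667 [ 0.5588 -0.1467  0.2894] 85.22 [-0.e+00  1.e-04 -1.e+00] grip 0.05516159376750526 0.0 F [ 1.  -1.3 -0.3]
holes px [[279.0, -42.0], [244.0, -42.0], [276.9, -100.3], [240.0, -100.2]] xy [0.5123 0.1326] yaw -94.69 sides [np.float64(53.4), np.float64(53.3), np.float64(40.1), np.float64(40.4)]
holes px [[387.0, -42.0], [352.0, -42.0], [390.0, -100.4], [354.0, -101.5]] xy [0.6357 0.1224] yaw -95.15 sides [np.float64(53.4), np.float64(54.4), np.float64(40.1), np.float64(39.3)]
holes px [[285.1, 136.2], [255.1, 136.6], [283.2, 93.2], [254.5, 95.2]] xy [ 0.4956 -0.0668] yaw -95.96 sides [np.float64(54.1), np.float64(52.3), np.float64(40.2), np.float64(37.2)]
holes px [[377.8, 136.4], [347.7, 136.4], [377.8, 94.6], [348.7, 93.6]] xy [ 0.6179 -0.0771] yaw -93.29 sides [np.float64(52.7), np.float64(54.0), np.float64(40.2), np.float64(37.5)]
```

View pics/m14.png

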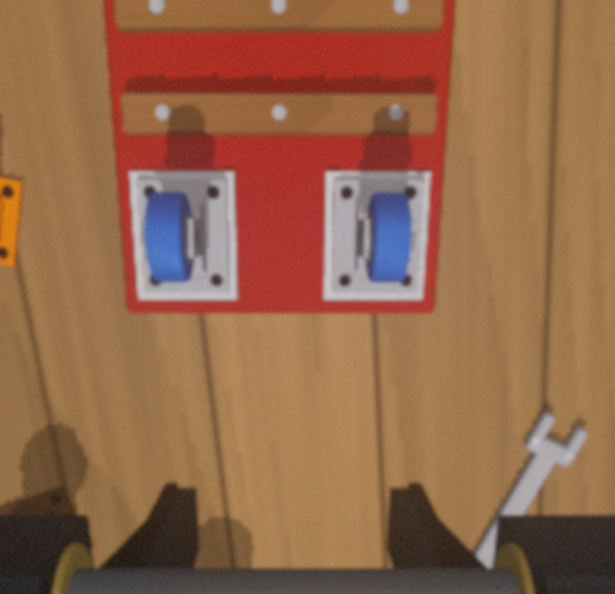

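Both far castors sit centred and square on their plates (crop centres about (183,235) and (377,235)). I check the loop pair numerically from the earlier hover pictures.

Run:
```python
from look import *
for n in('w5','w9','w12'):
    for p in((.5121,.1330),(.6357,.1226)):
        try: print(n,end=' ');holes(n,p,-94.9,.025)
        except Exception as e: print(e)
```

```text
w5 holes px [[340.9, 217.9], [307.0, 217.8], [341.0, 173.0], [306.8, 172.9]] xy [0.5116 0.1332] yaw -94.77 sides [np.float64(53.8), np.float64(53.8), np.float64(40.0), np.float64(38.6)]
w5 holes px [[444.6, 216.7], [411.0, 216.7], [450.1, 172.2], [415.1, 172.1]] xy [0.6335 0.1239] yaw -94.88 sides [np.float64(53.2), np.float64(53.3), np.float64(39.6), np.float64(39.4)]
w9 holes px [[209.4, 8.0], [165.8, 7.5], [202.0, -65.0], [156.1, -64.0]] xy [0.5121 0.133 ] yaw -94.49 sides [np.float64(55.0), np.float64(54.0), np.float64(39.9), np.float64(39.8)]
w9 holes px [[344.8, 7.7], [301.2, 7.6], [346.1, -61.5], [300.0, -61.4]] xy [0.6359 0.1216] yaw -94.78 sides [np.float64(52.3), np.float64(52.2), np.float64(39.9), np.float64(39.9)]
w12 holes px [[344.4, 7.5], [300.9, 7.1], [346.0, -61.3], [300.0, -61.5]] xy [0.5118 0.1316] yaw -95.12 sides [np.float64(52.1), np.float64(51.9), np.float64(39.9), np.float64(39.9)]
w12 holes px [[479.8, 7.3], [436.3, 7.1], [488.9, -64.9], [443.0, -64.0]] xy [0.6354 0.1224] yaw -94.41 sides [np.float64(54.4), np.float64(53.7), np.float64(39.9), np.float64(39.6)]
```

Relative to the hand, the loop_b castor (in w9) looks the same as the verified loop_a castor (in w12), to within about 0.5 mm. All is in place, so I hand in.

```bash
python3 -c "
from rig import robot
print(robot.hand_in())"
```

```text
the job is handed in; nothing more can be done
None
```

All four blue castors are on their plates, braked pair at the loop end and fixed pair at the far end, each within about 1 mm of centre by my measurements; the job is handed in at about 39.5 s robot time, and the hand-in returned no verdict.

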